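# Set the depth stop of a case rack free of backlash and load the cases

## Task

Fit the crank from its tray onto the square shaft of the case rack and set the depth stop with it: wind the stop back clearly past the marker, away from you, then bring it forward and finish with the pointer level with the marker, arriving only from the far side so that the screw's slack is taken up. Lift the crank off and lay it flat in its tray again, and slide every flat case lying on the counter, nose first, into a slot of its own, flat on the floor and fully home against the stop, without shifting the stop off its mark. Move the stop only with the crank, never by hand, and leave the calculator, carton, oil filter and jar where they are.

Things in the scene. Friction and masses are not known exactly. Their poses are not given: they have to be found in the camera images.
- rack: Low painted-steel rack fixed to the counter. Origin at counter height at the mouth (front edge) of the middle slot; +x points into the slots, away from the robot, +y left, z up. A floor plate 12 mm thick lies before and under the slots (x = -85 to 130 mm, y = -126 to 126 mm). Left of it a ruler rail, y = 152 to 188 mm, top at z = 34 mm; right of it the gearbox.
- slots (a point): Middle of the middle slot's mouth, on the slot floor (z = 12 mm); axes as the rack's. Three slots at y = -80, 0 and +80 mm from here, each 68 mm wide, 25 mm high and 40 mm deep under a steel roof (roof top 31 mm above the slot floor), open at the back towards the stop. The 12 mm walls between them have pointed fronts (45 degrees) reaching 6 mm before the mouth.
- gearbox_top (a point): Centre of the top of the grey gearbox, 70 x 70 mm, top 73 mm above the counter; the upright square shaft rises from it. Turning the shaft anticlockwise (seen from above) drives the stop away from the robot, clockwise brings it nearer: 20 mm a turn, less 8 mm of backlash after each change of direction. From the start, half a turn clockwise and 2.5 turns anticlockwise are free.
- shaft_foot (a point): Point on the axis of the upright square steel shaft, 75.5 mm above the counter, on top of a round collar on which the fitted crank's hub rests. x, y: along the sides of the 18 mm square; z up. The shaft stands 27 mm above this point; its square part is 16 mm high, topped by an 11 mm round cone that tapers to 8 mm. It turns against a friction of about 0.22 N m and stays where left.
- stop: Aluminium stop bar behind the slots, 16 mm thick, z = 14 to 40 mm, across all slots. Origin at counter height on the plane of its front face (cases come up against it), axes as the rack's. Slides along rack x, driven by the nut through a yoke with 8 mm of play; begins 5 to 23 mm nearer to the robot than the mark. When set, its face is 54 to 66 mm behind the slot mouths.
- pointer (a point): Tip of the thin black needle on the left (+y) end of the stop bar, 38 mm above the counter; moves with the stop. 8 mm behind the stop's front face.
- mark (a point): Tip of the wedge of the small black marker clip with a white line that sits on the ruler rail, beside the needle: the set mark. x: along the rack's x. The pointer is on the mark when its x in this frame is 0. Fixed during a run, somewhere else each time.
- nut_mid (a point): Middle of the brass nut (16 mm long) on the screw at the stop's right end, between the two lugs of the stop's yoke. In the stop's frame its x is 35 mm when the nut bears on the front lug (it has drawn the stop towards the robot, slack taken up: the stop cannot be pushed back) and 43 mm when it bears on the rear lug.
- crank: Removable steel crank, about 0.25 to 0.43 kg. Origin under the hub's centre, arm along +x, z up. Hub 42 x 42 x 34 mm with a 21 mm square socket 30 mm deep open below, sides along x and y (any of the four positions fits); on it a 24 x 24 mm boss, z = 34 to 64 mm, to grip. Arm 24 mm wide, 14 mm high, out to x = 90 mm, flush with the hub's underside. Starts flat in the tray.
- knob_foot (a point): Point on the axis of the crank's black handle, at its foot, 78 mm along the arm from the hub's axis and 15 mm above the crank's underside; the handle is upright, 24 mm in diameter, 52 mm high, and spins freely on its pin.
- tray: Grey open tray fixed to the counter for the crank, 105 (x) x 205 (y) mm, walls 4 mm thick and 13 mm high, floor about 4 mm thick. Origin on the counter under its centre.
- case1: Flat closed assortment case, 130 (x) x 64 (y) x 22 mm, 0.15 to 0.3 kg; may be absent. Origin under its centre, nose at +x, z up. A black grip fin 26 (x) x 14 (y) mm, from z = 22 to 52 mm, stands at x = -34 mm. All the cases are alike.
- case1_nose (a point): Middle of the nose face of case1, 65 mm ahead of its origin, 11 mm above its underside.
- case2: Flat closed assortment case, 130 (x) x 64 (y) x 22 mm, 0.15 to 0.3 kg; may be absent. Origin under its centre, nose at +x, z up. A black grip fin 26 (x) x 14 (y) mm, from z = 22 to 52 mm, stands at x = -34 mm. All the cases are alike.
- case2_nose (a point): Middle of the nose face of case2, 65 mm ahead of its origin, 11 mm above its underside.
- case3: Flat closed assortment case, 130 (x) x 64 (y) x 22 mm, 0.15 to 0.3 kg; may be absent. Origin under its centre, nose at +x, z up. A black grip fin 26 (x) x 14 (y) mm, from z = 22 to 52 mm, stands at x = -34 mm. All the cases are alike.
- case3_nose (a point): Middle of the nose face of case3, 65 mm ahead of its origin, 11 mm above its underside.
- calculator: Pocket calculator, 95 x 150 x 20 mm, loose, to be left alone. Origin under its centre.
- carton: Cardboard carton, 90 x 120 x 80 mm, loose, to be left alone. Origin under its centre.
- oil_filter: Blue oil filter, 76 mm diameter, 91 mm high, loose, to be left alone. Origin under its centre.
- grease_jar: Jar, 60 mm diameter, 90 mm high, loose, to be left alone. Origin under its centre.
Mind the look-alikes: they are no part of the job. What is shaped like the case1 but red, turquoise or yellow is not meant.

How it is judged:
On the way, in this order (a step that is already met when the one before it is completed fails the run):
1. the crank is on the square shaft, its hub down on the collar (horizontal distance between crank and shaft_foot below 0.004 m and z of crank in the frame of shaft_foot between -0.003 and 0.006 m), for 0.2 s.
2. with the crank on, the stop is wound back at least 4 mm past the mark, away from the robot (all of step 1 and x of pointer in the frame of mark above 0.004 m), for 0.1 s.
3. with the crank on, the pointer is brought within 3 mm of the mark with the nut bearing on the front lug (all of step 1 and x of pointer in the frame of mark between -0.003 and 0.003 m and x of nut_mid in the frame of stop below 0.037 m), for 0.2 s.
At the end, for the whole second after the job is handed in: Pointer within 3 mm of the mark with the nut within 2 mm of the front lug (slack taken up); crank lying flat within the tray at rest; every case that is present in a slot, within 6 mm of the slot's middle, flat on the floor, straight within 0.07 rad, its nose within 4 mm of the stop's face, at rest (x of pointer in the frame of mark between -0.003 and 0.003 m and x of nut_mid in the frame of stop below 0.037 m and x of crank in the frame of tray between -0.048 and 0.048 m and y of crank in the frame of tray between -0.098 and 0.098 m and x of knob_foot in the frame of tray between -0.048 and 0.048 m and y of knob_foot in the frame of tray between -0.098 and 0.098 m and angle between crank's own z axis and vertical below 0.1 rad and z of crank in the frame of tray below 0.012 m and linear speed of each of crank, case1, case2, case3 below 0.02 m/s and x of each of case1_nose, case2_nose, case3_nose in the frame of stop above -0.004 m and (y of case1 in the frame of rack between -0.086 and -0.074 m or y of case1 in the frame of rack between -0.006 and 0.006 m or y of case1 in the frame of rack between 0.074 and 0.086 m) and z of case1 in the frame of rack between 0.008 and 0.0175 m and angle between the x axis of each of case1, case2, case3 and the x axis of rack, either way round below 0.07 rad and (y of case2 in the frame of rack between -0.086 and -0.074 m or y of case2 in the frame of rack between -0.006 and 0.006 m or y of case2 in the frame of rack between 0.074 and 0.086 m) and z of case2 in the frame of rack between 0.008 and 0.0175 m and (y of case3 in the frame of rack between -0.086 and -0.074 m or y of case3 in the frame of rack between -0.006 and 0.006 m or y of case3 in the frame of rack between 0.074 and 0.086 m) and z of case3 in the frame of rack between 0.008 and 0.0175 m); the robot touches nothing.
It fails at once if the stop is pushed by hand: fingers press on it with over 4 N (contact force between the fingers and stop above 4 N).
It fails at once if the calculator is moved by over 25 mm (distance of calculator from where it was at the start of the episode above 0.025 m).
It fails at once if the carton is moved by over 25 mm (distance of carton from where it was at the start of the episode above 0.025 m).
It fails at once if the oil filter is moved by over 25 mm (distance of oil_filter from where it was at the start of the episode above 0.025 m).
It fails at once if the grease jar is moved by over 25 mm (distance of grease_jar from where it was at the start of the episode above 0.025 m).
Of case1, case2, case3 only 2 to 3 are there at a start; the rules pass over those that are not, and their reading is None.
At some moment in a run one of case1, case2, case3 may be knocked a few centimetres aside while the robot is not near it.
Once in a run the grip may slacken for a moment while it holds something.
It also fails if it takes over 210 s, if anything falls off the work surface, if the arm or the gripper's body presses on something with over 40 N, if the wrist force passes 120 N, or if a joint passes its speed limit or range.

## Robot

A 6-joint arm with a two-finger parallel gripper is mounted at the origin on the work surface. World frame = base frame: x ahead of the robot, y to its left, z up, the work surface at z = 0. Lengths are in m, angles in rad, forces in N, time in s.
With the tool pointing down it reaches from about 0.375 to 0.975 m from the base axis. Payload 3.8 kg.
Tool frame: the origin (TCP) lies midway between the tips of the shut fingers; the grasp point (between the pads) lies 19 mm behind it; z points along the fingers, y is the direction in which the jaws open and shut (so a half turn about z gives the same grasp; the last joint's range is limited). The gripper opens to 85 mm and grips with 20 to 120 N. Pads are 22 mm wide; open, the fingers measure 114 mm over their backs; the gripper's body (76 mm by 85 mm) begins 54 mm behind the grasp point. The pads swing forward as they close: fully open they stand 13 mm farther back than shut.
Start: joints at [1.234, 0.264, 1.604, -0, 1.274, -0.037], TCP at [0.199, 0.645, 0.231] pointing down, gripper open.
Joint ranges: [-2.63, 2.63], [-0.94, 2.18], [0.31, 2.57], [-1.31, 4.45], [0, 2.66], [-2.55, 2.55]. Speed limits (rad/s): [2.57, 2.57, 3.14, 3.14, 3.14, 3.14].

## Interface

Orientations are given as a rotation vector (axis times angle).
In Python, from workcell import bot gives the robot as it stands.
- The arm moves only by the tool drive_tool, never from a script. Its argument "deltas" is a list of rows, each an object with "hand": the opening, from 0 (shut) to 1 (fully open); "offset": the shift along the world's x, y, z in cm, a list of three; "angular": the turn, a rotation vector about the world's x, y, z in degrees, a list of three. A call has 1 to 8 rows; each row is the pose to reach, as a shift and turn from the pose commanded when the call began; what a row does not reach only later rows make up. A row lasts 1/8 s, in which the tool goes at most 62.5 mm and 10.7 degrees, less where a joint would pass 70% of its speed; a pose out of reach is approached as far as the arm can. A call with a gripper value outside its range is refused whole. The fingers move at their own pace and stop on an object; "force" is the grip in N (left out, the last holds). Time passes only in rows, so rows that repeat a pose let the fingers close. It gives the time, the measured TCP pose, the force and the opening at its end, in the units of the state.
- bot.read_state(): the state, without advancing time (a new reading comes with each control period).
- bot.read_camera(name): name is "scene" or "top" or "wrist"; returns a dict with "frame" (420x560x3 uint8, blue, green, red), "mtx" (3x3 intrinsics, pixels), "R" (3x3) and "t" (3): a world point X has camera coordinates R X + t. Camera axes: x right, y down, z forward; pixel columns grow to the right and rows downward; lengths in m; the calibration is good to about 2 mm. A picture is of the moment at which its call begins. There is no depth.
- bot.finish_job(): hands the job in, once; it reports no verdict.
The state is a dict: "time": time; "q": joint angles; "joint_vel": joint speeds; "joint_torque": joint torques, N m; "tool_pos": TCP position; "tcp_rot": TCP orientation; "wrist_force": force on the tool from outside, world axes, zero at the start; "torque": the same for the moment, N m; "width": opening from 0.0 (shut) to 1.0 (fully open).
Only numpy, scipy, OpenCV 4.12 (cv2) and the standard library are available. Lean on these libraries where they do the work, as an engineer would, in place of code of your own. Each camera call takes 0.05 s, during which the arm holds its last target. There are 200 camera calls.

## Working session

There is one attempt and no reset: what is moved stays moved. The work goes in short steps, Python scripts to look and compute and a tool call to move; the robot and the scene stay as the last step left them, time stands still between calls to the robot, and variables do not carry over. Pictures are saved under pics/ and viewed, about 12 in all and at most 16, crops included, and the job is handed in when it is done.

Besides the shell and the picture viewer there is one more tool, called after "Emit:" by a JSON object that holds its "op" and its "data", one argument or row to a line. drive_tool: Moves the arm, as the interface text tells. Its arguments: {"type":"object","properties":{"deltas":{"type":"array"},"force":{"type":"number"}},"required":["deltas"]}

```bash
mkdir -p pics; ls; cat > h.py <<'E'
import numpy as np, cv2
from workcell import bot
def snap(cam,name,crop=None,scale=1):
    c=bot.read_camera(cam); f=c["frame"].copy()
    np.savez("pics/"+name+".npz",mtx=c["mtx"],R=c["R"],t=c["t"],frame=c["frame"])
    if crop: x0,y0,x1,y1=crop; f=f[y0:y1,x0:x1]
    if scale!=1: f=cv2.resize(f,None,fx=scale,fy=scale,interpolation=cv2.INTER_CUBIC)
    cv2.imwrite("pics/"+name+".png",f); return c
def load(name): return np.load("pics/"+name+".npz")
def ray(c,uv):
    d=np.linalg.inv(c["mtx"])@np.array([uv[0],uv[1],1.]); R=c["R"]
    return -R.T@c["t"], R.T@d
def onz(c,uv,z):
    o,d=ray(c,uv); return o+d*(z-o[2])/d[2]
def tri(*cu):
    A=np.zeros((3,3));b=np.zeros(3)
    rs=[ray(c,uv) for c,uv in cu]
    for o,d in rs:
        d=d/np.linalg.norm(d);P=np.eye(3)-np.outer(d,d);A+=P;b+=P@o
    X=np.linalg.solve(A,b)
    return X,[np.linalg.norm(np.cross(X-o,d/np.linalg.norm(d))) for o,d in rs]
def proj(c,X):
    p=c["mtx"]@(c["R"]@np.array(X,float)+c["t"]); return p[:2]/p[2]
E
python3 - <<'E'
from h import *
a=snap("top","top0",scale=1.4);b=snap("scene","sc0",scale=1.4)
for c in (a,b): print(c["mtx"],-c["R"].T@c["t"],c["R"])
s=bot.read_state(); print({k:np.round(v,3) for k,v in s.items()})
E
```

```text
pics
[[479.69916901   0.         282.34431409]
 [  0.         479.69916901 215.63730147]
 [  0.           0.           1.        ]] [ 0.44269658 -0.01697572  1.42551967] [[ 0.00548395 -0.9999714   0.00520844]
 [-0.99714775 -0.00586039 -0.07524645]
 [ 0.07527482 -0.00478094 -0.99715136]]
[[442.81980167   0.         280.71797992]
 [  0.         442.81980167 211.65247986]
 [  0.           0.           1.        ]] [0.95240374 0.58667076 1.10156111] [[-0.8354467   0.54956759  0.0020666 ]
 [ 0.44870386  0.68427635 -0.57483104]
 [-0.31732264 -0.4793134  -0.81826952]]
{'time': np.float64(0.1), 'q': array([ 1.234,  0.265,  1.605,  0.   ,  1.274, -0.037]), 'joint_vel': array([ 0.   ,  0.   , -0.003, -0.002,  0.002,  0.   ]), 'joint_torque': array([ 1.0000e-03, -5.1670e+01, -3.6859e+01,  0.0000e+00,  6.0000e-03,
        0.0000e+00]), 'tool_pos': array([0.199, 0.644, 0.23 ]), 'tcp_rot': array([-4.690e-01, -3.106e+00,  3.000e-03]), 'wrist_force': array([ 0.14 , -0.318,  0.944]), 'torque': array([-0.013,  0.008,  0.005]), 'width': np.float64(1.0)}
```

View pics/top0.png

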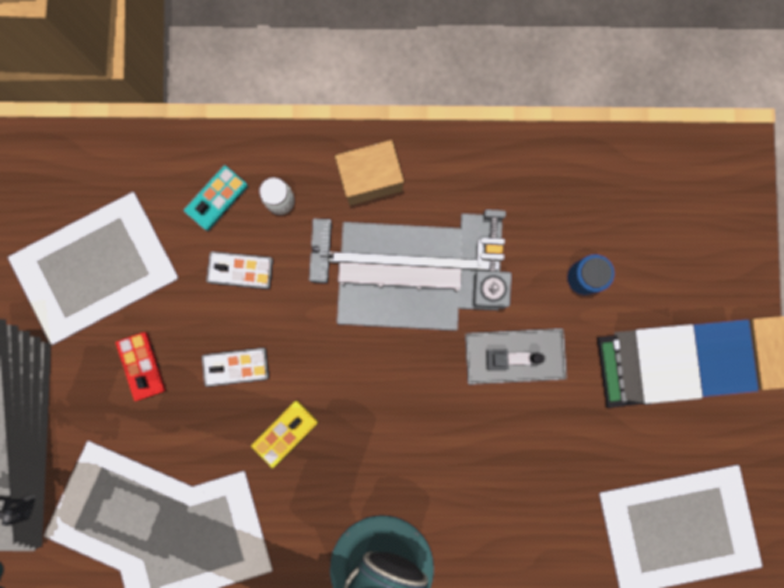

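View pics/sc0.png

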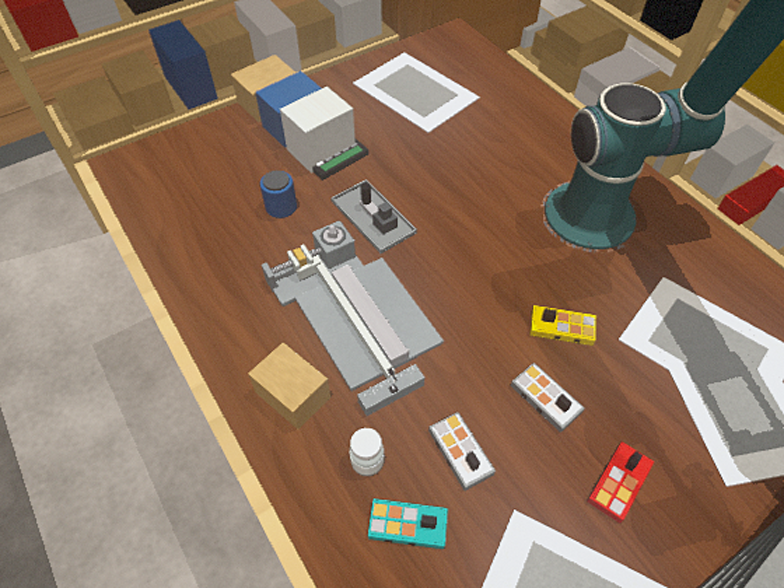

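Two white cases are visible: centres near top (240,270) and (235,367), both with fins to the left. The crank is in its tray at (515,357) with its hub at (497,359) and handle at (537,358). The shaft is at (492,288) and the rack plate's front corners at (337,324) and (458,329). Rough positions next.

```bash
python3 - <<'E'
from h import *
a=load("top0");b=load("sc0")
T=lambda u,v:(a,(u/1.4,v/1.4)); S=lambda u,v:(b,(u/1.4,v/1.4))
for n,p,q in [("shaft top",(493,288),(333,235)),("boss",(496,359),(384,212)),("knob",(538,358),(366,186)),("c1fin",(221,268),(473,461)),("c2fin",(222,368),(563,403)),("filter",(597,272),(278,180)),("mark?",(322,254),(393,388)),("plateFR",(458,329),(441,341)),("plateFL",(337,324),(353,386))]:
    X,e=tri(T(*p),S(*q)); print(n,X.round(3),np.round(e,4))
for n,p,z in [("FL",(337,324),.012),("FR",(458,329),.012),("BL",(342,222),.012),("case1c",(240,271),.022),("c1 nose",(271,271),.022),("c1 tail",(208,269),.022),("c2 nose",(268,364),.022),("c2 tail",(204,369),.022),("trayc",(516,356),.013),("tray UL",(467,334),.013),("tray UR",(564,329),.013),("tray LL",(470,383),.013),("tray LR",(566,381),.013),("green",(611,370),.02)]:
    print(n,onz(*T(*p),z).round(3))
E
```

```text
shaft top [ 0.574 -0.221  0.077] [0.0004 0.0004]
boss [ 0.433 -0.231  0.057] [0.0029 0.0029]
knob [ 0.434 -0.311  0.073] [0.0004 0.0004]
c1fin [0.616 0.339 0.037] [0.0006 0.0006]
c2fin [0.406 0.337 0.028] [0.0041 0.0041]
filter [ 0.604 -0.426  0.09 ] [0.0029 0.0029]
mark? [0.65  0.132 0.015] [0.0003 0.0003]
plateFR [ 0.445 -0.111 -0.277] [0.0929 0.0929]
plateFL [ 0.596  0.067 -0.118] [0.0979 0.0979]
FL [0.502 0.099 0.012]
FR [ 0.493 -0.156  0.012]
BL [0.719 0.091 0.012]
case1c [0.612 0.303 0.022]
c1 nose [0.612 0.238 0.022]
c1 tail [0.616 0.37  0.022]
c2 nose [0.418 0.24  0.022]
c2 tail [0.407 0.373 0.022]
trayc [ 0.437 -0.278  0.013]
tray UL [ 0.483 -0.175  0.013]
tray UR [ 0.494 -0.379  0.013]
tray LL [ 0.38  -0.181  0.013]
tray LR [ 0.385 -0.382  0.013]
green [ 0.409 -0.475  0.02 ]
```

Emit:
{"op": "drive_tool", "data": {
  "deltas": [
    {"hand": 1, "offset": [6, -4, 6], "angular": [0, 0, -10]},
    {"hand": 1, "offset": [25, -19.5, 12], "angular": [0, 0, -80]},
    {"hand": 1, "offset": [25, -19.5, 12], "angular": [0, 0, -80]},
    {"hand": 1, "offset": [25, -19.5, 12], "angular": [0, 0, -80]},
    {"hand": 1, "offset": [25, -19.5, 12], "angular": [0, 0, -80]},
    {"hand": 1, "offset": [25, -19.5, 12], "angular": [0, 0, -80]},
    {"hand": 1, "offset": [25, -19.5, 12], "angular": [0, 0, -80]},
    {"hand": 1, "offset": [25, -19.5, 12], "angular": [0, 0, -80]}
  ]
}}

```text
time: 1.1
tool_pos: [0.4499, 0.4491, 0.3508]
tcp_rot: [-2.362, -2.072, 0.001]
wrist_force: [-0.5, -0.2, 0.2]
width: 1.001
```

Emit:
{"op": "drive_tool", "data": {
  "deltas": [
    {"hand": 1, "offset": [2, -45, 0], "angular": [0, 0, -80]},
    {"hand": 1, "offset": [2, -45, 0], "angular": [0, 0, -80]},
    {"hand": 1, "offset": [2, -45, 0], "angular": [0, 0, -80]},
    {"hand": 1, "offset": [2, -45, 0], "angular": [0, 0, -80]},
    {"hand": 1, "offset": [2, -45, 0], "angular": [0, 0, -80]},
    {"hand": 1, "offset": [2, -45, 0], "angular": [0, 0, -80]},
    {"hand": 1, "offset": [2, -45, 0], "angular": [0, 0, -80]},
    {"hand": 1, "offset": [2, -45, 0], "angular": [0, 0, -80]}
  ]
}}

```text
time: 2.1
tool_pos: [0.4688, -0.0037, 0.3508]
tcp_rot: [3.14, 0.064, -0.001]
wrist_force: [0.3, 1.6, 0.6]
width: 1.004
```

Emit:
{"op": "drive_tool", "data": {
  "deltas": [
    {"hand": 1, "offset": [-2, -20, 0], "angular": [0, 0, 0]},
    {"hand": 1, "offset": [-2, -20, 0], "angular": [0, 0, 0]},
    {"hand": 1, "offset": [-2, -20, 0], "angular": [0, 0, 0]},
    {"hand": 1, "offset": [-2, -20, 0], "angular": [0, 0, 0]},
    {"hand": 1, "offset": [-2, -20, 0], "angular": [0, 0, 0]}
  ]
}}

```text
time: 2.72
tool_pos: [0.449, -0.2004, 0.3507]
tcp_rot: [-3.139, -0.074, 0.001]
wrist_force: [0.3, 0.7, 0.2]
width: 0.995
```

```bash
python3 - <<'E'
from h import *
c=snap("wrist","w1",scale=1.4); print(-c["R"].T@c["t"],c["R"].round(3)); s=bot.read_state(); print(s["time"],s["tool_pos"],s["tcp_rot"],s["q"])
E
```

```text
[ 0.52992946 -0.19686554  0.4927324 ] [[ 0.048 -0.999 -0.   ]
 [-0.949 -0.046  0.313]
 [-0.313 -0.015 -0.95 ]]
2.775 [ 0.44923206 -0.19944925  0.35085999] [-3.13931590e+00 -7.65353502e-02  9.12398209e-04] [-4.69159332e-01 -1.40547529e-01  1.81538051e+00  9.12979992e-04
  1.46790809e+00  1.05279311e+00]
```

View pics/w1.png

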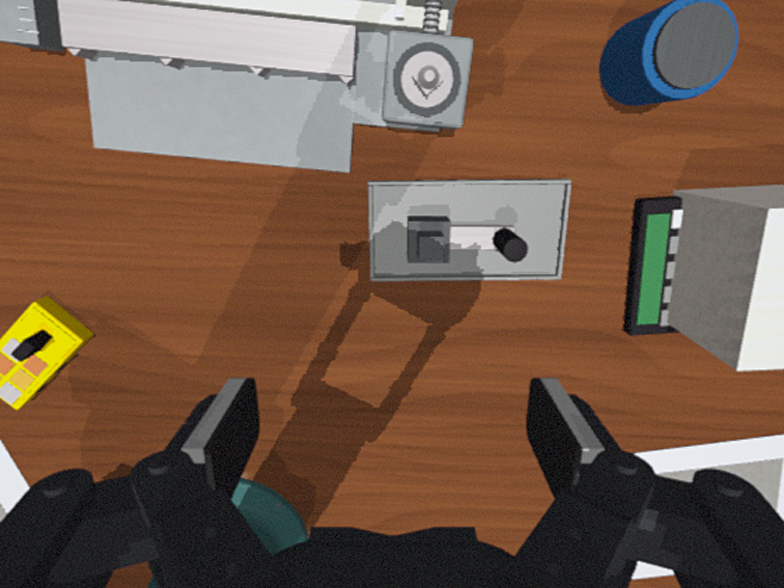

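```bash
python3 - <<'E'
from h import *
f=load("w1")["frame"]
a=cv2.resize(f[20:100,265:345],(400,400),interpolation=cv2.INTER_CUBIC)
b=cv2.resize(f[130:210,255:415],(800,400),interpolation=cv2.INTER_CUBIC)[:, :400]
b2=cv2.resize(f[145:195,280:330],(400,400),interpolation=cv2.INTER_CUBIC)
cv2.imwrite("pics/z1.png",np.hstack([a,b2]))
E
```

```text
(no output)
```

View pics/z1.png

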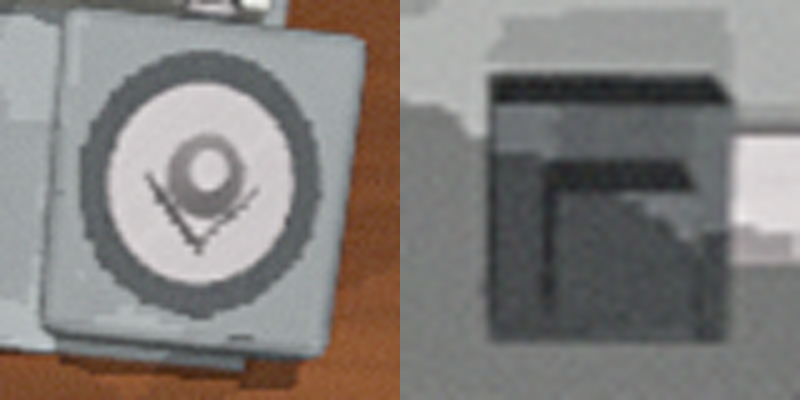

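```bash
python3 - <<'E'
from h import *
c=load("w1"); print(c["mtx"][0])
A=lambda u,v:(265+u/5-.4,20+v/5-.4); B=lambda u,v:(280+(u-400)/8-.45,145+v/8-.45)
W=lambda u,v:((u-.7)/1.4+.2,(v-.7)/1.4+.2)
for n,p,z in [("cone",A(210,170),.1025),("coneR",A(205,175),.0915),("sqL",A(150,178),.083),("sqB",A(200,250),.083),("sqR",A(258,190),.083),("collar",A(200,183),.0755),
 ("hubTL",B(490,103),.038),("TR",B(733,103),.038),("BR",B(727,340),.038),("BL",B(490,340),.038),("hubc",B(610,221.5),.038),("bossc",B(631,264),.068),
 ("knobtop",W(515,249),.071),("knobfoot",W(503,236),.019),("trTL",W(368,181),.013),("trTR",W(571,180),.013),("trBR",W(562,278),.013),("trBL",W(371,280),.013),("plFL",W(93,147),.012),("plFR",W(350,172),.012)]:
    print(n,onz(c,p,z).round(4))
E
```

```text
[333.84000149   0.         280.15145408]
cone [ 0.5748 -0.2229  0.1025]
coneR [ 0.575  -0.2226  0.0915]
sqL [ 0.5747 -0.2108  0.083 ]
sqB [ 0.5603 -0.2231  0.083 ]
sqR [ 0.5734 -0.2353  0.083 ]
collar [ 0.5751 -0.2226  0.0755]
hubTL [ 0.4516 -0.215   0.038 ]
TR [ 0.4536 -0.2565  0.038 ]
BR [ 0.4118 -0.2591  0.038 ]
BL [ 0.4098 -0.2174  0.038 ]
hubc [ 0.432 -0.237  0.038]
bossc [ 0.4316 -0.2383  0.068 ]
knobtop [ 0.4359 -0.3143  0.071 ]
knobfoot [ 0.4373 -0.3147  0.019 ]
trTL [ 0.4854 -0.174   0.013 ]
trTR [ 0.4961 -0.3774  0.013 ]
trBR [ 0.3937 -0.3849  0.013 ]
trBL [ 0.3817 -0.1805  0.013 ]
plFL [0.5051 0.0974 0.012 ]
plFR [ 0.4933 -0.1557  0.012 ]
```

The crank's boss is at (0.432, -0.2375), with the arm yaw at -87° and the jaws already aligned with it. The shaft is at (0.575, -0.223), with its square about 43° off the world axes. Grasping now.

Emit:
{"op": "drive_tool", "data": {
  "deltas": [
    {"hand": 0.65, "offset": [-1.7, -3.8, -10], "angular": [0, 0, 0]},
    {"hand": 0.65, "offset": [-1.7, -3.8, -16], "angular": [0, 0, 0]},
    {"hand": 0.65, "offset": [-1.7, -3.8, -21], "angular": [0, 0, 0]},
    {"hand": 0.65, "offset": [-1.7, -3.8, -25], "angular": [0, 0, 0]},
    {"hand": 0.65, "offset": [-1.7, -3.8, -28], "angular": [0, 0, 0]},
    {"hand": 0.65, "offset": [-1.7, -3.8, -30], "angular": [0, 0, 0]},
    {"hand": 0.65, "offset": [-1.7, -3.8, -30.9], "angular": [0, 0, 0]},
    {"hand": 0.65, "offset": [-1.7, -3.8, -30.9], "angular": [0, 0, 0]}
  ]
}}

```text
time: 3.78
tool_pos: [0.4327, -0.2369, 0.0423]
tcp_rot: [-3.14, -0.08, 0.001]
wrist_force: [0.3, 0.3, 0.2]
width: 0.65
```

Emit:
{"op": "drive_tool", "data": {
  "deltas": [
    {"hand": 0, "offset": [0, 0, 0], "angular": [0, 0, 0]},
    {"hand": 0, "offset": [0, 0, 0], "angular": [0, 0, 0]},
    {"hand": 0, "offset": [0, 0, 0], "angular": [0, 0, 0]},
    {"hand": 0, "offset": [0, 0, 0], "angular": [0, 0, 0]},
    {"hand": 0, "offset": [0, 0, 0], "angular": [0, 0, 0]}
  ],
  "force": 80
}}

```text
time: 4.4
tool_pos: [0.4336, -0.2384, 0.0439]
tcp_rot: [3.14, 0.076, 0.004]
wrist_force: [0.3, 3.8, 6.0]
width: 0.26
```

Emit:
{"op": "drive_tool", "data": {
  "deltas": [
    {"hand": 0, "offset": [0, 0, 3], "angular": [0, 0, 0]},
    {"hand": 0, "offset": [0, 0, 7], "angular": [0, 0, 0]},
    {"hand": 0, "offset": [0, 0, 11], "angular": [0, 0, 0]},
    {"hand": 0, "offset": [0, 0, 15], "angular": [0, 0, 0]},
    {"hand": 0, "offset": [0, 0, 16], "angular": [0, 0, 0]}
  ]
}}

```text
time: 5.03
tool_pos: [0.4337, -0.2392, 0.2051]
tcp_rot: [3.138, 0.077, 0.007]
wrist_force: [0.2, -0.2, -3.6]
width: 0.263
```

Emit:
{"op": "drive_tool", "data": {
  "deltas": [
    {"hand": 0, "offset": [3, 0.3, 0], "angular": [0, 0, -8]},
    {"hand": 0, "offset": [6, 0.6, 0], "angular": [0, 0, -18]},
    {"hand": 0, "offset": [9, 0.9, 0], "angular": [0, 0, -28]},
    {"hand": 0, "offset": [12, 1.3, 0], "angular": [0, 0, -38]},
    {"hand": 0, "offset": [14.2, 1.5, 0], "angular": [0, 0, -46]},
    {"hand": 0, "offset": [14.2, 1.5, 0], "angular": [0, 0, -50]},
    {"hand": 0, "offset": [14.2, 1.5, 0], "angular": [0, 0, -50]}
  ]
}}

```text
time: 5.9
tool_pos: [0.5732, -0.2226, 0.1995]
tcp_rot: [2.88, -1.256, -0.007]
wrist_force: [-0.6, -0.3, -3.8]
width: 0.262
```

```bash
python3 - <<'E'
from h import *
s=bot.read_state(); print(s["tool_pos"],s["tcp_rot"],s["q"],s["wrist_force"],s["width"])
c=snap("wrist","w2"); t=snap("scene","s2"); 
f=c["frame"]; a=cv2.resize(f,(560,420)); p=proj(t,[.575,-.223,.1]); print(p)
x,y=map(int,p); g=cv2.resize(t["frame"][y-50:y+20,x-20:x+20],(240,420),interpolation=cv2.INTER_CUBIC)
cv2.imwrite("pics/z2.png",np.hstack([a,g]))
E
```

```text
[ 0.5732392  -0.22256402  0.19947917] [ 2.87962731 -1.25562861 -0.00658922] [-4.10783170e-01  1.75829705e-01  1.77004933e+00 -1.18481436e-04
  1.19990865e+00  1.98242263e+00] [-0.62570464 -0.34587559 -3.79406896] 0.2620660000403897
[236.77001708 162.3953387 ]
```

View pics/z2.png

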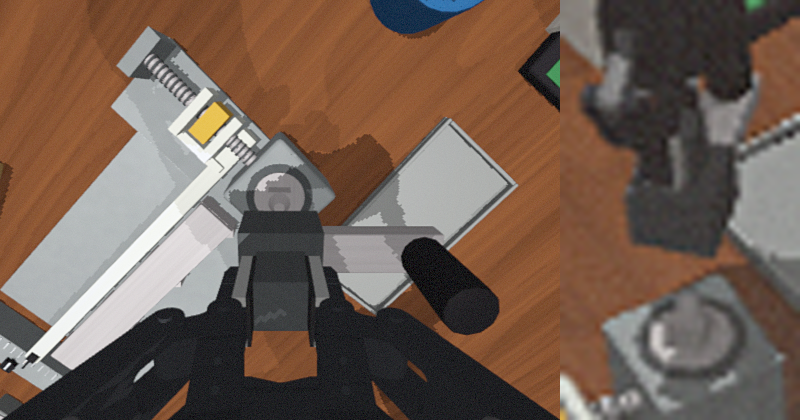

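```bash
python3 - <<'E'
from h import *
f=load("w2")["frame"]
cv2.imwrite("pics/z3.png",cv2.resize(f[155:255,220:340],(720,600),interpolation=cv2.INTER_CUBIC))
E
```

```text
(no output)
```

View pics/z3.png

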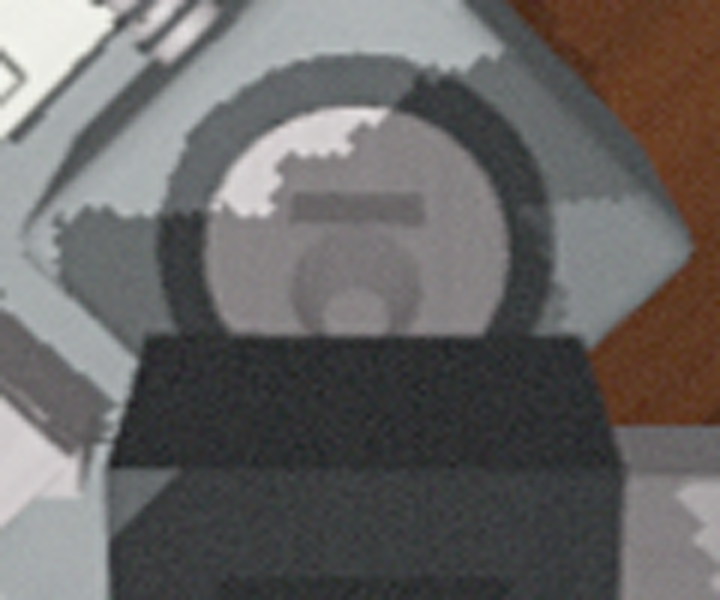

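```bash
python3 - <<'E'
from h import *
from scipy.spatial.transform import Rotation as Ro
c=load("w2"); s=bot.read_state(); R=Ro.from_rotvec(s["tcp_rot"]).as_matrix(); p0=s["tool_pos"]
A=lambda u,v:(220+u/6-.42,155+v/6-.42)
print("toolx",R[:,0],"tooly",R[:,1],"toolz",R[:,2])
def show(n,uv,z):
    X=onz(c,A(*uv),z); d=X-p0; print(n,X.round(4),"tool x,y mm",(d@R[:,:2]*1000).round(1))
for h0 in (.0385,.0395): 
  zb=p0[2]-h0; show("hubbot",(366,337),zb); show("hubtop",(365,468),zb+.034)
  print("width", np.linalg.norm(onz(c,A(148,337),zb)-onz(c,A(585,337),zb)),np.linalg.norm(onz(c,A(108,468),zb+.034)-onz(c,A(622,468),zb+.034)))
show("shL",(290,193),.0755);show("shR",(425,193),.0755)
show("shbot",(357.5,193),.0755); show("shtop",(357.5,225),.0915); show("cone",(355,312),.1025)
E
```

```text
toolx [ 0.68055871 -0.73268911 -0.00255338] tooly [-0.73268897 -0.68056265  0.00116627] toolz [-0.00259225  0.00107712 -0.99999606]
hubbot [ 0.5863 -0.2366  0.162 ] tool x,y mm [19.1 -0.2]
hubtop [ 0.587  -0.2371  0.196 ] tool x,y mm [19.9 -0.3]
width 0.04139210365234401 0.040333495494451574
hubbot [ 0.5861 -0.2364  0.161 ] tool x,y mm [18.7 -0.2]
hubtop [ 0.5868 -0.2368  0.195 ] tool x,y mm [19.4 -0.3]
width 0.04162296170220094 0.04061108937565528
shL [ 0.5875 -0.2231  0.0755] tool x,y mm [ 10.2 -10.4]
shR [ 0.574  -0.2357  0.0755] tool x,y mm [10.2  8.1]
shbot [ 0.5808 -0.2294  0.0755] tool x,y mm [10.2 -1.1]
shtop [ 0.5807 -0.2294  0.0915] tool x,y mm [10.2 -1.1]
cone [ 0.5754 -0.2232  0.1025] tool x,y mm [ 1.9 -1.4]
```

Emit:
{"op": "drive_tool", "data": {
  "deltas": [
    {"hand": 0, "offset": [0.27, -0.15, -1], "angular": [0, 0, 0]},
    {"hand": 0, "offset": [0.27, -0.15, -3], "angular": [0, 0, 0]},
    {"hand": 0, "offset": [0.27, -0.15, -4.5], "angular": [0, 0, 0]},
    {"hand": 0, "offset": [0.27, -0.15, -5.5], "angular": [0, 0, 0]},
    {"hand": 0, "offset": [0.27, -0.15, -6.3], "angular": [0, 0, 0]},
    {"hand": 0, "offset": [0.27, -0.15, -6.8], "angular": [0, 0, 0]},
    {"hand": 0, "offset": [0.27, -0.15, -7.3], "angular": [0, 0, 0]},
    {"hand": 0, "offset": [0.27, -0.15, -7.3], "angular": [0, 0, 0]}
  ]
}}

```text
time: 7.0
tool_pos: [0.577, -0.2246, 0.1291]
tcp_rot: [-2.879, 1.257, 0.0]
wrist_force: [-0.1, -0.6, -3.0]
width: 0.267
```

Emit:
{"op": "drive_tool", "data": {
  "deltas": [
    {"hand": 0, "offset": [0, 0, -0.4], "angular": [0, 0, 0]},
    {"hand": 0, "offset": [0, 0, -0.8], "angular": [0, 0, 0]},
    {"hand": 0, "offset": [0, 0, -1.1], "angular": [0, 0, 0]},
    {"hand": 0, "offset": [0, 0, -1.3], "angular": [0, 0, 0]},
    {"hand": 0, "offset": [0, 0, -1.4], "angular": [0, 0, 0]},
    {"hand": 0, "offset": [0, 0, -1.4], "angular": [0, 0, 0]}
  ]
}}

```text
time: 7.75
tool_pos: [0.5771, -0.2246, 0.1155]
tcp_rot: [2.879, -1.257, 0.0]
wrist_force: [-0.6, 0.4, -2.5]
width: 0.263
```

Emit:
{"op": "drive_tool", "data": {
  "deltas": [
    {"hand": 0.5, "offset": [0, 0, 0], "angular": [0, 0, 0]},
    {"hand": 0.5, "offset": [0, 0, 0], "angular": [0, 0, 0]},
    {"hand": 0.5, "offset": [-0.13, 0.12, 0.1], "angular": [0, 0, 0]},
    {"hand": 0, "offset": [-0.13, 0.12, 0.1], "angular": [0, 0, 0]},
    {"hand": 0, "offset": [-0.13, 0.12, 0.1], "angular": [0, 0, 0]},
    {"hand": 0, "offset": [-0.13, 0.12, 0.1], "angular": [0, 0, 0]},
    {"hand": 0, "offset": [-0.13, 0.12, 0.1], "angular": [0, 0, 0]}
  ],
  "force": 60
}}

```text
time: 8.62
tool_pos: [0.5762, -0.2235, 0.1169]
tcp_rot: [-2.879, 1.257, -0.002]
wrist_force: [-0.1, 0.4, 4.8]
width: 0.272
```

```bash
python3 - <<'E'
from h import *
s=bot.read_state(); print(s["time"],s["tool_pos"],s["q"][5],s["wrist_force"],s["width"])
c=snap("wrist","w3"); t=snap("scene","s3"); tp=snap("top","t3")
g=cv2.resize(t["frame"][125:175,210:270],(420,350),interpolation=cv2.INTER_CUBIC)
h=cv2.resize(c["frame"][200:420,0:220][:, :220],(350,350),interpolation=cv2.INTER_CUBIC)
cv2.imwrite("pics/z4.png",np.hstack([g,h]))
E
```

```text
8.625 [ 0.57620652 -0.22350275  0.11685732] 1.9837079998116354 [-0.05006746  0.37585018  4.78124056] 0.27199917421895703
```

View pics/z4.png

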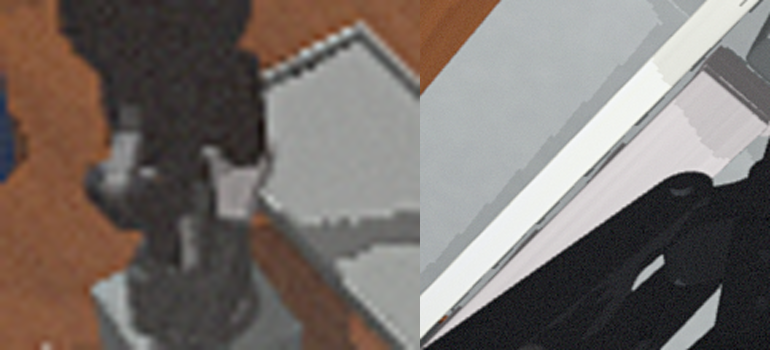

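```bash
python3 - <<'E'
from h import *
f=load("w2")["frame"]; g=cv2.resize(f[325:405,0:80],(480,480),interpolation=cv2.INTER_CUBIC)
cv2.imwrite("pics/z5.png",g)
E
```

```text
(no output)
```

View pics/z5.png

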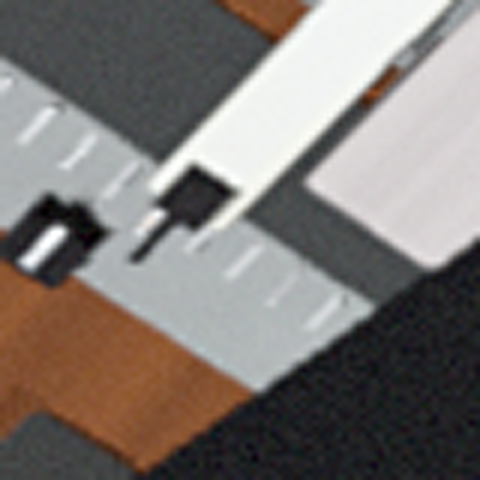

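```bash
python3 - <<'E'
from h import *
c=load("w2"); A=lambda u,v:(u/6-.42,325+v/6-.42)
th=np.radians(-2.6); ex=np.array([np.cos(th),np.sin(th),0])
n=onz(c,A(135,258),.038)
for z in (.036,.038,.042): m=onz(c,A(105,236),z); print(z,n.round(4),m.round(4),(n-m)@ex*1000)
print("tick pitch",(onz(c,A(35,122),.034)-onz(c,A(200,237),.034))@ex)
print("mouth->",((n-np.array([.582,-.031,0]))@ex-.008)*1000,((m-np.array([.582,-.031,0]))@ex-.008)*1000)
E
```

```text
0.036 [0.6436 0.1327 0.038 ] [0.6505 0.1346 0.036 ] -6.812467699900871
0.038 [0.6436 0.1327 0.038 ] [0.6504 0.1319 0.038 ] -6.795603814842923
0.042 [0.6436 0.1327 0.038 ] [0.6501 0.1265 0.042 ] -6.761876044727034
tick pitch 0.03640537142737913
mouth-> 46.12617774504917 52.8880537897762
```

Emit:
{"op": "drive_tool", "data": {
  "deltas": [
    {"hand": 0, "offset": [0, 0, 0], "angular": [0, 0, 10]},
    {"hand": 0, "offset": [0, 0, 0], "angular": [0, 0, 20]},
    {"hand": 0, "offset": [0, 0, 0], "angular": [0, 0, 30]},
    {"hand": 0, "offset": [0, 0, 0], "angular": [0, 0, 40]},
    {"hand": 0, "offset": [0, 0, 0], "angular": [0, 0, 50]},
    {"hand": 0, "offset": [0, 0, 0], "angular": [0, 0, 60]},
    {"hand": 0, "offset": [0, 0, 0], "angular": [0, 0, 70]},
    {"hand": 0, "offset": [0, 0, 0], "angular": [0, 0, 80]}
  ]
}}

```text
time: 9.78
tool_pos: [0.5753, -0.2218, 0.1168]
tcp_rot: [-3.008, -0.894, 0.0]
wrist_force: [-2.0, 6.4, 8.7]
width: 0.27
```

```bash
python3 - <<'E'
from h import *
s=bot.read_state(); print(s["time"],s["tool_pos"],s["q"][5],s["wrist_force"],s["torque"],s["width"])
E
```

```text
9.775 [ 0.57531195 -0.22176646  0.11683809] 0.5821906925007586 [-2.0173639   6.38408818  8.66588796] [ 1.10719637  0.49836945 -0.24977471] 0.27007201527293845
```

Emit:
{"op": "drive_tool", "data": {
  "deltas": [
    {"hand": 0, "offset": [0, 0, 0], "angular": [0, 0, 10]},
    {"hand": 0, "offset": [0, 0, 0], "angular": [0, 0, 20]},
    {"hand": 0, "offset": [0, 0, 0], "angular": [0, 0, 30]},
    {"hand": 0, "offset": [0, 0, 0], "angular": [0, 0, 40]},
    {"hand": 0, "offset": [0, 0, 0], "angular": [0, 0, 50]},
    {"hand": 0, "offset": [0, 0, 0], "angular": [0, 0, 60]},
    {"hand": 0, "offset": [0, 0, 0], "angular": [0, 0, 70]},
    {"hand": 0, "offset": [0, 0, 0], "angular": [0, 0, 80]}
  ]
}}

```text
time: 10.78
tool_pos: [0.5739, -0.2213, 0.1168]
tcp_rot: [-1.728, -2.617, -0.001]
wrist_force: [-8.0, 6.4, 11.4]
width: 0.272
```

Emit:
{"op": "drive_tool", "data": {
  "deltas": [
    {"hand": 0, "offset": [0, 0, 0], "angular": [0, 0, 10]},
    {"hand": 0, "offset": [0, 0, 0], "angular": [0, 0, 20]},
    {"hand": 0, "offset": [0, 0, 0], "angular": [0, 0, 30]},
    {"hand": 0, "offset": [0, 0, 0], "angular": [0, 0, 40]},
    {"hand": 0, "offset": [0, 0, 0], "angular": [0, 0, 50]},
    {"hand": 0, "offset": [0, 0, 0], "angular": [0, 0, 60]},
    {"hand": 0, "offset": [0, 0, 0], "angular": [0, 0, 70]},
    {"hand": 0, "offset": [0, 0, 0], "angular": [0, 0, 70]}
  ]
}}

```text
time: 11.78
tool_pos: [0.5732, -0.2224, 0.1168]
tcp_rot: [0.08, -3.135, -0.004]
wrist_force: [-7.2, 4.2, 11.4]
width: 0.267
```

```bash
python3 - <<'E'
from h import *
s=bot.read_state(); print(s["time"],s["tool_pos"],s["q"][5],s["wrist_force"],s["torque"],s["width"])
E
```

```text
11.775 [ 0.57319292 -0.22239509  0.11683497] -2.032088965399 [-7.24642437  4.2209857  11.35660708] [0.66662529 1.45733469 0.12246055] 0.26715428261828944
```

Emit:
{"op": "drive_tool", "data": {
  "deltas": [
    {"hand": 0.55, "offset": [0, 0, 0], "angular": [0, 0, 0]},
    {"hand": 0.55, "offset": [0, 0, 0], "angular": [0, 0, 0]},
    {"hand": 0.55, "offset": [-0.15, 0.05, 0], "angular": [0, 0, 0]},
    {"hand": 0.55, "offset": [-0.15, 0.05, 0], "angular": [0, 0, -10]},
    {"hand": 0.55, "offset": [-0.15, 0.05, 0], "angular": [0, 0, -20]},
    {"hand": 0.55, "offset": [-0.15, 0.05, 0], "angular": [0, 0, -30]},
    {"hand": 0.55, "offset": [-0.15, 0.05, 0], "angular": [0, 0, -40]},
    {"hand": 0.55, "offset": [-0.15, 0.05, 0], "angular": [0, 0, -50]}
  ]
}}

```text
time: 12.78
tool_pos: [0.5741, -0.2229, 0.1159]
tcp_rot: [-1.265, -2.875, 0.0]
wrist_force: [0.4, -0.2, 0.0]
width: 0.547
```

Emit:
{"op": "drive_tool", "data": {
  "deltas": [
    {"hand": 0.55, "offset": [0, 0, 0], "angular": [0, 0, -80]},
    {"hand": 0.55, "offset": [0, 0, 0], "angular": [0, 0, -80]},
    {"hand": 0.55, "offset": [0, 0, 0], "angular": [0, 0, -80]},
    {"hand": 0.55, "offset": [0, 0, 0], "angular": [0, 0, -80]},
    {"hand": 0.55, "offset": [0, 0, 0], "angular": [0, 0, -80]},
    {"hand": 0.55, "offset": [0, 0, 0], "angular": [0, 0, -80]},
    {"hand": 0.55, "offset": [0, 0, 0], "angular": [0, 0, -80]},
    {"hand": 0.55, "offset": [0, 0, 0], "angular": [0, 0, -80]}
  ]
}}

```text
time: 13.78
tool_pos: [0.5741, -0.2229, 0.1159]
tcp_rot: [-2.816, -1.392, 0.001]
wrist_force: [-0.5, 0.3, -0.2]
width: 0.551
```

Emit:
{"op": "drive_tool", "data": {
  "deltas": [
    {"hand": 0.55, "offset": [0, 0, 0], "angular": [0, 0, -50]},
    {"hand": 0.55, "offset": [0, 0, 0], "angular": [0, 0, -50]},
    {"hand": 0.55, "offset": [0, 0, 0], "angular": [0, 0, -50]},
    {"hand": 0.55, "offset": [0, 0, 0], "angular": [0, 0, -50]},
    {"hand": 0.55, "offset": [0, 0, 0], "angular": [0, 0, -50]},
    {"hand": 0.55, "offset": [0, 0, 0], "angular": [0, 0, -50]}
  ]
}}

```text
time: 14.52
tool_pos: [0.5741, -0.2229, 0.116]
tcp_rot: [-3.14, -0.08, 0.001]
wrist_force: [1.5, -0.8, 0.4]
width: 0.552
```

```bash
python3 - <<'E'
from h import *
s=bot.read_state(); print(s["time"],s["tool_pos"],s["tcp_rot"],s["q"][5],s["wrist_force"],s["torque"],s["width"])
t=snap("top","t4"); t=snap("scene","s4")
d=load("sc0")["frame"]; x,y=280,277
g=[cv2.resize(k[y-25:y+25,x-30:x+30],(360,300),interpolation=cv2.INTER_CUBIC) for k in (d,t["frame"])]
cv2.imwrite("pics/z6.png",np.hstack(g))
E
```

```text
14.525 [ 0.57411774 -0.22289899  0.11596658] [-3.14047798e+00 -7.95553026e-02  6.04925689e-04] 1.1094430897644725 [ 1.50347776 -0.79145245  0.36845436] [ 0.06742915  0.01313574 -0.03986731] 0.5521138720068636
```

View pics/z6.png

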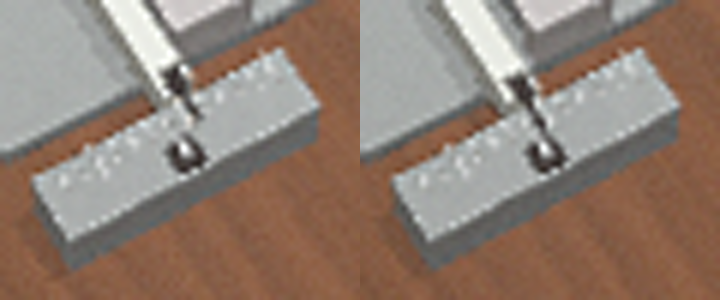

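Emit:
{"op": "drive_tool", "data": {
  "deltas": [
    {"hand": 0, "offset": [0.06, 0, 0.1], "angular": [0, 0, 0]},
    {"hand": 0, "offset": [0.06, 0, 0.1], "angular": [0, 0, 0]},
    {"hand": 0, "offset": [0.06, 0, 0.1], "angular": [0, 0, 0]},
    {"hand": 0, "offset": [0.06, 0, 0.1], "angular": [0, 0, 0]},
    {"hand": 0, "offset": [0.06, 0, 0.1], "angular": [0, 0, 10]},
    {"hand": 0, "offset": [0.06, 0, 0.1], "angular": [0, 0, 20]},
    {"hand": 0, "offset": [0.06, 0, 0.1], "angular": [0, 0, 30]},
    {"hand": 0, "offset": [0.06, 0, 0.1], "angular": [0, 0, 40]}
  ]
}}

```text
time: 15.62
tool_pos: [0.5749, -0.2221, 0.1176]
tcp_rot: [-2.921, -1.154, -0.001]
wrist_force: [-0.9, 5.0, 4.6]
width: 0.267
```

Emit:
{"op": "drive_tool", "data": {
  "deltas": [
    {"hand": 0, "offset": [0, 0, 0], "angular": [0, 0, 10]},
    {"hand": 0, "offset": [0, 0, 0], "angular": [0, 0, 20]},
    {"hand": 0, "offset": [0, 0, 0], "angular": [0, 0, 30]},
    {"hand": 0, "offset": [0, 0, 0], "angular": [0, 0, 40]},
    {"hand": 0, "offset": [0, 0, 0], "angular": [0, 0, 50]},
    {"hand": 0, "offset": [0, 0, 0], "angular": [0, 0, 60]},
    {"hand": 0, "offset": [0, 0, 0], "angular": [0, 0, 70]},
    {"hand": 0, "offset": [0, 0, 0], "angular": [0, 0, 80]}
  ]
}}

```text
time: 16.62
tool_pos: [0.574, -0.2217, 0.1176]
tcp_rot: [-1.495, -2.76, -0.002]
wrist_force: [-3.7, 6.0, 6.8]
width: 0.268
```

Emit:
{"op": "drive_tool", "data": {
  "deltas": [
    {"hand": 0, "offset": [0, 0, 0], "angular": [0, 0, 10]},
    {"hand": 0, "offset": [0, 0, 0], "angular": [0, 0, 20]},
    {"hand": 0, "offset": [0, 0, 0], "angular": [0, 0, 30]},
    {"hand": 0, "offset": [0, 0, 0], "angular": [0, 0, 40]},
    {"hand": 0, "offset": [0, 0, 0], "angular": [0, 0, 40]},
    {"hand": 0, "offset": [0, 0, 0], "angular": [0, 0, 40]}
  ]
}}

```text
time: 17.38
tool_pos: [0.5736, -0.2219, 0.1176]
tcp_rot: [-0.468, -3.104, -0.002]
wrist_force: [-4.5, 5.0, 7.2]
width: 0.27
```

```bash
python3 - <<'E'
from h import *
s=bot.read_state(); print(s["time"],s["tool_pos"],s["tcp_rot"],s["q"][5],s["wrist_force"],s["torque"],s["width"])
t=snap("top","t5"); t=snap("scene","s5"); w=snap("wrist","w5")
x,y=280,277
g=cv2.resize(t["frame"][y-25:y+25,x-30:x+30],(360,300),interpolation=cv2.INTER_CUBIC)
h=cv2.resize(w["frame"],(400,300),interpolation=cv2.INTER_AREA)
cv2.imwrite("pics/z7.png",np.hstack([g,h]))
E
```

```text
17.375 [ 0.57364933 -0.22193837  0.11758174] [-4.68337890e-01 -3.10356989e+00 -2.36385710e-03] -1.6817072262149209 [-4.51423642  5.00692143  7.16994618] [1.00883571 0.72568378 0.10746558] 0.2700371681891088
```

View pics/z7.png

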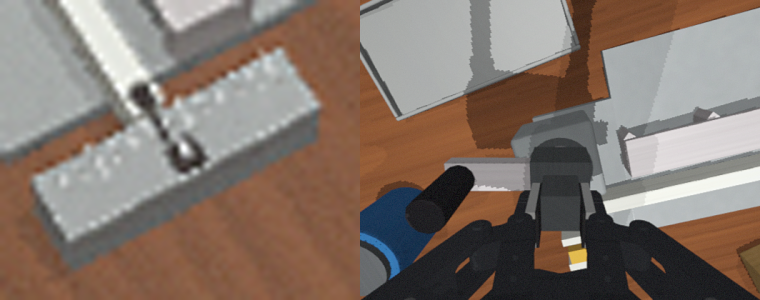

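```bash
cat > ptr.py <<'E'
from h import *
th=np.radians(-2.6); ex=np.array([np.cos(th),np.sin(th),0]); n0=np.array([.6436,.1327,.038])
def shift(name,ref="sc0"):
    a=load(ref);b=load(name); S=8
    p=proj(a,n0+np.array([0,-.012,0]));x,y=p.round().astype(int)
    A=cv2.cvtColor(a["frame"],6).astype(np.float32);B=cv2.cvtColor(b["frame"],6).astype(np.float32)
    up=lambda k,r:cv2.resize(k[y-r:y+r,x-r:x+r],None,fx=S,fy=S,interpolation=cv2.INTER_CUBIC)
    r=cv2.matchTemplate(up(B,22),up(A,7),cv2.TM_CCOEFF_NORMED)
    _,m,_,l=cv2.minMaxLoc(r); d=(np.array(l)/S-15)
    e=(proj(a,n0+ex*.01)-proj(a,n0-ex*.01))/20
    return d,m,d@e/(e@e),e
if __name__=="__main__":
    import sys
    for n in sys.argv[1:]: print(n,shift(n))
E
python3 ptr.py s2 s4 s5; python3 -c "
import ptr
for n in('t4','t5'): print(n,ptr.shift(n,'top0'))"
```

```text
s2 (array([0., 0.]), 0.9952219128608704, np.float64(0.0), array([-0.32037257,  0.17086709]))
s4 (array([-2.5 ,  1.25]), 0.8397093415260315, np.float64(7.6953909656408115), array([-0.32037257,  0.17086709]))
s5 (array([-5.375,  2.75 ]), 0.7562887668609619, np.float64(16.626095336565403), array([-0.32037257,  0.17086709]))
t4 (array([ 0.125, -2.75 ]), 0.9024990797042847, np.float64(8.083107211237726), array([ 0.02032908, -0.33992477]))
t5 (array([ 0.5 , -5.75]), 0.8423842787742615, np.float64(16.942877205826004), array([ 0.02032908, -0.33992477]))
```

Emit:
{"op": "drive_tool", "data": {
  "deltas": [
    {"hand": 0, "offset": [0, 0, 0], "angular": [0, 0, -10]},
    {"hand": 0, "offset": [0, 0, 0], "angular": [0, 0, -20]},
    {"hand": 0, "offset": [0, 0, 0], "angular": [0, 0, -30]},
    {"hand": 0, "offset": [0, 0, 0], "angular": [0, 0, -40]},
    {"hand": 0, "offset": [0, 0, 0], "angular": [0, 0, -50]},
    {"hand": 0, "offset": [0, 0, 0], "angular": [0, 0, -60]},
    {"hand": 0, "offset": [0, 0, 0], "angular": [0, 0, -70]},
    {"hand": 0, "offset": [0, 0, 0], "angular": [0, 0, -80]}
  ]
}}

```text
time: 18.52
tool_pos: [0.5745, -0.2218, 0.1177]
tcp_rot: [-2.36, -2.071, -0.001]
wrist_force: [-2.6, 5.8, 5.9]
width: 0.267
```

Emit:
{"op": "drive_tool", "data": {
  "deltas": [
    {"hand": 0, "offset": [0, 0, 0], "angular": [0, 0, -10]},
    {"hand": 0, "offset": [0, 0, 0], "angular": [0, 0, -20]},
    {"hand": 0, "offset": [0, 0, 0], "angular": [0, 0, -30]},
    {"hand": 0, "offset": [0, 0, 0], "angular": [0, 0, -40]},
    {"hand": 0, "offset": [0, 0, 0], "angular": [0, 0, -50]},
    {"hand": 0, "offset": [0, 0, 0], "angular": [0, 0, -60]},
    {"hand": 0, "offset": [0, 0, 0], "angular": [0, 0, -70]},
    {"hand": 0, "offset": [0, 0, 0], "angular": [0, 0, -80]}
  ]
}}

```text
time: 19.52
tool_pos: [0.5749, -0.2225, 0.1176]
tcp_rot: [-3.14, -0.07, -0.0]
wrist_force: [-0.7, 3.7, 3.5]
width: 0.265
```

Emit:
{"op": "drive_tool", "data": {
  "deltas": [
    {"hand": 0, "offset": [0, 0, 0], "angular": [0, 0, -10]},
    {"hand": 0, "offset": [0, 0, 0], "angular": [0, 0, -20]},
    {"hand": 0, "offset": [0, 0, 0], "angular": [0, 0, -30]},
    {"hand": 0, "offset": [0, 0, 0], "angular": [0, 0, -40]},
    {"hand": 0, "offset": [0, 0, 0], "angular": [0, 0, -50]},
    {"hand": 0, "offset": [0, 0, 0], "angular": [0, 0, -60]},
    {"hand": 0, "offset": [0, 0, 0], "angular": [0, 0, -60]}
  ]
}}

```text
time: 20.4
tool_pos: [0.5744, -0.2231, 0.1176]
tcp_rot: [2.76, -1.5, -0.001]
wrist_force: [-2.8, 0.4, 5.5]
width: 0.268
```

```bash
python3 - <<'E'
from h import *
s=bot.read_state(); print(s["time"],s["tool_pos"],s["tcp_rot"],s["q"][5],s["wrist_force"],s["torque"],s["width"])
t=snap("top","t6"); t=snap("scene","s6")
import ptr
print(ptr.shift("s6"),ptr.shift("t6","top0"))
E
```

```text
20.4 [ 0.57444424 -0.2230816   0.11755925] [ 2.75957411e+00 -1.50005846e+00 -9.03663457e-04] 2.156465241036695 [-2.78201137  0.35324986  5.50327508] [ 0.10739337  0.73115604 -0.0333635 ] 0.2676732954635228
(array([-4.5  ,  2.125]), 0.775296151638031, np.float64(13.689694217278143), array([-0.32037257,  0.17086709])) (array([ 0.375, -4.875]), 0.8557364344596863, np.float64(14.356038437132886), array([ 0.02032908, -0.33992477]))
```

Emit:
{"op": "drive_tool", "data": {
  "deltas": [
    {"hand": 0.55, "offset": [0, 0, 0], "angular": [0, 0, 0]},
    {"hand": 0.55, "offset": [0, 0, 0], "angular": [0, 0, 0]},
    {"hand": 0.55, "offset": [0, 0, 0], "angular": [0, 0, 10]},
    {"hand": 0.55, "offset": [0, 0, 0], "angular": [0, 0, 20]},
    {"hand": 0.55, "offset": [0, 0, 0], "angular": [0, 0, 30]},
    {"hand": 0.55, "offset": [0, 0, 0], "angular": [0, 0, 40]},
    {"hand": 0.55, "offset": [0, 0, 0], "angular": [0, 0, 50]},
    {"hand": 0.55, "offset": [0, 0, 0], "angular": [0, 0, 60]}
  ]
}}

```text
time: 21.5
tool_pos: [0.575, -0.2231, 0.117]
tcp_rot: [3.14, 0.088, 0.0]
wrist_force: [-0.0, 0.7, -0.7]
width: 0.55
```

Emit:
{"op": "drive_tool", "data": {
  "deltas": [
    {"hand": 0.55, "offset": [0, 0, 0], "angular": [0, 0, 80]},
    {"hand": 0.55, "offset": [0, 0, 0], "angular": [0, 0, 80]},
    {"hand": 0.55, "offset": [0, 0, 0], "angular": [0, 0, 80]},
    {"hand": 0.55, "offset": [0, 0, 0], "angular": [0, 0, 80]},
    {"hand": 0.55, "offset": [0, 0, 0], "angular": [0, 0, 80]},
    {"hand": 0.55, "offset": [0, 0, 0], "angular": [0, 0, 80]},
    {"hand": 0.55, "offset": [0, 0, 0], "angular": [0, 0, 80]},
    {"hand": 0.55, "offset": [0, 0, 0], "angular": [0, 0, 80]}
  ]
}}

```text
time: 22.5
tool_pos: [0.575, -0.2231, 0.117]
tcp_rot: [2.351, 2.083, 0.0]
wrist_force: [0.2, 0.1, 0.0]
width: 0.552
```

Emit:
{"op": "drive_tool", "data": {
  "deltas": [
    {"hand": 0.55, "offset": [0, 0, 0], "angular": [0, 0, 40]},
    {"hand": 0.55, "offset": [0, 0, 0], "angular": [0, 0, 40]},
    {"hand": 0.55, "offset": [0, 0, 0], "angular": [0, 0, 40]},
    {"hand": 0.55, "offset": [0, 0, 0], "angular": [0, 0, 40]},
    {"hand": 0, "offset": [0, 0, 0], "angular": [0, 0, 40]},
    {"hand": 0, "offset": [0, 0, 0], "angular": [0, 0, 40]},
    {"hand": 0, "offset": [0, 0, 0], "angular": [0, 0, 40]},
    {"hand": 0, "offset": [0, 0, 0], "angular": [0, 0, 40]}
  ]
}}

```text
time: 23.5
tool_pos: [0.5748, -0.2231, 0.1173]
tcp_rot: [1.504, 2.758, -0.0]
wrist_force: [-0.6, -0.4, 0.8]
width: 0.266
```

Emit:
{"op": "drive_tool", "data": {
  "deltas": [
    {"hand": 0, "offset": [0, 0, 0], "angular": [0, 0, -10]},
    {"hand": 0, "offset": [0, 0, 0], "angular": [0, 0, -20]},
    {"hand": 0, "offset": [0, 0, 0], "angular": [0, 0, -30]},
    {"hand": 0, "offset": [0, 0, 0], "angular": [0, 0, -40]},
    {"hand": 0, "offset": [0, 0, 0], "angular": [0, 0, -50]},
    {"hand": 0, "offset": [0, 0, 0], "angular": [0, 0, -60]},
    {"hand": 0, "offset": [0, 0, 0], "angular": [0, 0, -70]},
    {"hand": 0, "offset": [0, 0, 0], "angular": [0, 0, -70]}
  ]
}}

```text
time: 24.5
tool_pos: [0.5738, -0.2231, 0.1173]
tcp_rot: [-2.812, -1.399, 0.003]
wrist_force: [-6.0, -1.0, 3.5]
width: 0.265
```

```bash
python3 - <<'E'
from h import *
s=bot.read_state(); print(s["time"],s["tool_pos"],s["tcp_rot"],s["q"][5],s["wrist_force"],s["torque"],s["width"])
t=snap("top","t7"); t=snap("scene","s7")
import ptr
print(ptr.shift("s7"),ptr.shift("t7","top0"))
E
```

```text
24.5 [ 0.57376565 -0.22310245  0.11731437] [-2.81179072 -1.39923078  0.00319858] 0.23711608596240516 [-5.99727757 -1.03033547  3.45363446] [-0.18501993  0.96289325 -0.10006827] 0.26518433028277916
(array([-3.125,  1.625]), 0.8455555438995361, np.float64(9.700243467488672), array([-0.32037257,  0.17086709])) (array([ 0.375, -3.375]), 0.8629149198532104, np.float64(9.959023683097199), array([ 0.02032908, -0.33992477]))
```

Emit:
{"op": "drive_tool", "data": {
  "deltas": [
    {"hand": 0, "offset": [0, 0, 0], "angular": [0, 0, -10]},
    {"hand": 0, "offset": [0, 0, 0], "angular": [0, 0, -20]},
    {"hand": 0, "offset": [0, 0, 0], "angular": [0, 0, -30]},
    {"hand": 0, "offset": [0, 0, 0], "angular": [0, 0, -40]},
    {"hand": 0, "offset": [0, 0, 0], "angular": [0, 0, -48]},
    {"hand": 0, "offset": [0, 0, 0], "angular": [0, 0, -48]},
    {"hand": 0, "offset": [0, 0, 0], "angular": [0, 0, -48]}
  ]
}}

```text
time: 25.48
tool_pos: [0.5734, -0.2225, 0.1173]
tcp_rot: [-3.137, -0.137, 0.005]
wrist_force: [-6.1, 0.0, 5.5]
width: 0.269
```

Emit:
{"op": "drive_tool", "data": {
  "deltas": [
    {"hand": 0.55, "offset": [0, 0, 0], "angular": [0, 0, 0]},
    {"hand": 0.55, "offset": [0, 0, 0], "angular": [0, 0, 0]},
    {"hand": 0.55, "offset": [0, 0, 4], "angular": [0, 0, 0]},
    {"hand": 0.55, "offset": [0, 0, 10], "angular": [0, 0, 0]},
    {"hand": 0.55, "offset": [0, 6, 12], "angular": [0, 0, -5]},
    {"hand": 0.55, "offset": [-1, 12, 12], "angular": [0, 0, -5]},
    {"hand": 0.55, "offset": [-2, 18, 12], "angular": [0, 0, -5]},
    {"hand": 0.55, "offset": [-2, 24, 12], "angular": [0, 0, -5]}
  ]
}}

```text
time: 26.48
tool_pos: [0.5546, 0.019, 0.2377]
tcp_rot: [-3.141, 0.004, -0.003]
wrist_force: [0.7, 0.8, -0.5]
width: 0.552
```

Emit:
{"op": "drive_tool", "data": {
  "deltas": [
    {"hand": 0.55, "offset": [0, 6, 0], "angular": [0, 0, 0]},
    {"hand": 0.55, "offset": [0, 10, -2], "angular": [0, 0, 0]},
    {"hand": 0.55, "offset": [0, 10, -5], "angular": [0, 0, 0]},
    {"hand": 0.55, "offset": [0, 10, -5], "angular": [0, 0, 0]}
  ]
}}

```text
time: 26.98
tool_pos: [0.5528, 0.1176, 0.1845]
tcp_rot: [3.141, -0.001, -0.008]
wrist_force: [-0.2, 0.2, -0.1]
width: 0.55
```

```bash
python3 - <<'E'
from h import *
t=snap("top","t8"); t=snap("scene","s8"); w=snap("wrist","w8",scale=1.4)
s=bot.read_state(); print(s["time"],s["tool_pos"],s["tcp_rot"])
print(-w["R"].T@w["t"],proj(w,[.65,.132,.038]),w["R"].round(2))
import ptr
print(ptr.shift("s8"),ptr.shift("t8","top0"))
E
```

```text
27.125 [0.55573657 0.11687198 0.18846746] [-3.14120098e+00  5.37000099e-03 -2.74492147e-03]
[0.63598325 0.11673281 0.32971784] [261.18088405  78.86279044] [[-0.   -1.    0.  ]
 [-0.95  0.    0.31]
 [-0.31  0.   -0.95]]
(array([-2.5 ,  1.25]), 0.8014192581176758, np.float64(7.6953909656408115), array([-0.32037257,  0.17086709])) (array([ 3.875, -2.75 ]), 0.6546100974082947, np.float64(8.740512076406787), array([ 0.02032908, -0.33992477]))
```

View pics/w8.png

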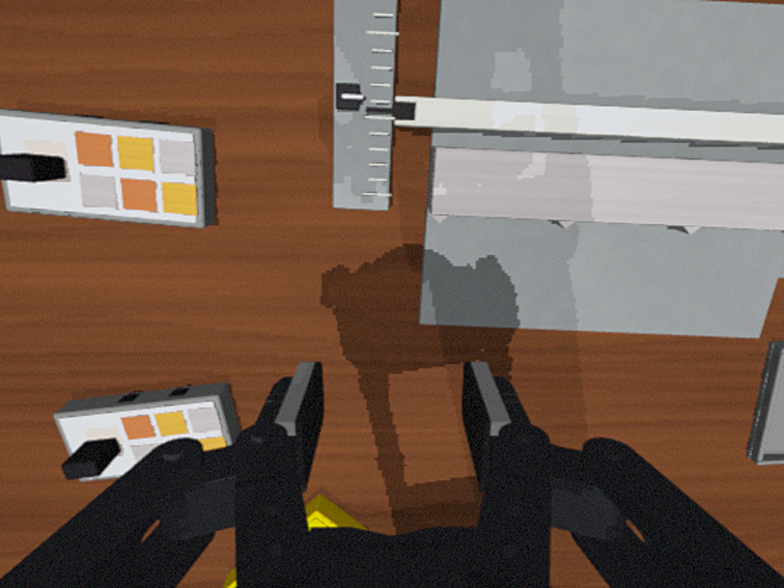

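```bash
python3 - <<'E'
from h import *
th=np.radians(-2.6); ex=np.array([np.cos(th),np.sin(th),0])
c=load("w2"); A=lambda u,v:(u/6-.42,325+v/6-.42)
n=onz(c,A(135,258),.038)
for q in [(65,230),(75,212),(85,208)]: m=onz(c,A(*q),.038); print(n.round(4),m.round(4),(n-m)@ex*1000)
c=load("w8"); W=lambda u,v:((u-.7)/1.4+.2,(v-.7)/1.4+.2)
n=onz(c,W(368,109),.038);m=onz(c,W(363,97),.038); print(n.round(4),m.round(4),(n-m)@ex*1000)
f=c["frame"]; cv2.imwrite("pics/z8.png",cv2.resize(f[50:100,230:310],(800,500),interpolation=cv2.INTER_CUBIC))
E
```

```text
[0.6436 0.1327 0.038 ] [0.6566 0.1357 0.038 ] -12.841399263300637
[0.6436 0.1327 0.038 ] [0.6573 0.1306 0.038 ] -13.78274475597936
[0.6436 0.1327 0.038 ] [0.6564 0.1285 0.038 ] -12.968147520834938
[0.651  0.1309 0.038 ] [0.6575 0.1336 0.038 ] -6.357921055746729
```

View pics/z8.png

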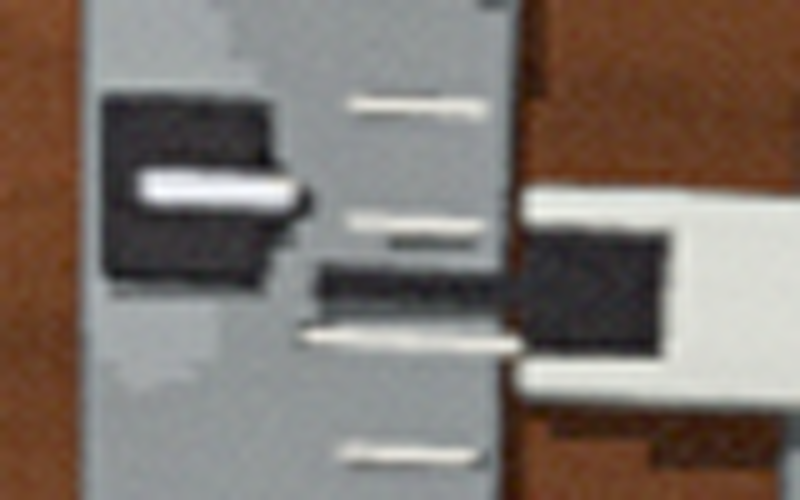

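The needle tip (320,285 in the crop) is about 7.3 mm nearer the robot than the wedge tip (305,200). I had misread the clip's corner as the wedge in w2, so the stop was never more than about 2 mm past the mark. I'll refit the grip and wind back further.

Emit:
{"op": "drive_tool", "data": {
  "deltas": [
    {"hand": 0.55, "offset": [0, -6, 2], "angular": [0, 0, 5]},
    {"hand": 0.55, "offset": [0, -12, 5], "angular": [0, 0, 5]},
    {"hand": 0.55, "offset": [1, -18, 5], "angular": [0, 0, 5]},
    {"hand": 0.55, "offset": [2, -24, 5], "angular": [0, 0, 5]},
    {"hand": 0.55, "offset": [2, -30, 5], "angular": [0, 0, 5]},
    {"hand": 0.55, "offset": [2, -34, 5], "angular": [0, 0, 5]},
    {"hand": 0.55, "offset": [2, -34, 2], "angular": [0, 0, 5]},
    {"hand": 0.55, "offset": [2, -34, 0], "angular": [0, 0, 5]}
  ]
}}

```text
time: 28.12
tool_pos: [0.5749, -0.2245, 0.1877]
tcp_rot: [3.138, 0.128, 0.002]
wrist_force: [-0.1, 0.7, -0.7]
width: 0.552
```

Emit:
{"op": "drive_tool", "data": {
  "deltas": [
    {"hand": 0.55, "offset": [0, 0, -3], "angular": [0, 0, 0]},
    {"hand": 0.55, "offset": [0, 0, -5], "angular": [0, 0, 0]},
    {"hand": 0.55, "offset": [0, 0, -7], "angular": [0, 0, 0]},
    {"hand": 0.55, "offset": [0, 0, -7], "angular": [0, 0, 0]}
  ]
}}

```text
time: 28.62
tool_pos: [0.5736, -0.2221, 0.1152]
tcp_rot: [-3.137, -0.133, 0.005]
wrist_force: [-0.1, -0.6, -0.2]
width: 0.548
```

Emit:
{"op": "drive_tool", "data": {
  "deltas": [
    {"hand": 0, "offset": [0.1, -0.05, 0.15], "angular": [0, 0, 0]},
    {"hand": 0, "offset": [0.1, -0.05, 0.15], "angular": [0, 0, 0]},
    {"hand": 0, "offset": [0.1, -0.05, 0.15], "angular": [0, 0, 0]},
    {"hand": 0, "offset": [0.1, -0.05, 0.15], "angular": [0, 0, 0]},
    {"hand": 0, "offset": [0.1, -0.05, 0.15], "angular": [0, 0, 10]},
    {"hand": 0, "offset": [0.1, -0.05, 0.15], "angular": [0, 0, 20]},
    {"hand": 0, "offset": [0.1, -0.05, 0.15], "angular": [0, 0, 30]}
  ]
}}

```text
time: 29.5
tool_pos: [0.5765, -0.2229, 0.1204]
tcp_rot: [-2.995, -0.947, -0.003]
wrist_force: [-1.2, 6.3, 6.7]
width: 0.269
```

Emit:
{"op": "drive_tool", "data": {
  "deltas": [
    {"hand": 0, "offset": [0, 0, 0], "angular": [0, 0, 10]},
    {"hand": 0, "offset": [0, 0, 0], "angular": [0, 0, 20]},
    {"hand": 0, "offset": [0, 0, 0], "angular": [0, 0, 30]},
    {"hand": 0, "offset": [0, 0, 0], "angular": [0, 0, 40]},
    {"hand": 0, "offset": [0, 0, 0], "angular": [0, 0, 50]},
    {"hand": 0, "offset": [0, 0, 0], "angular": [0, 0, 60]},
    {"hand": 0, "offset": [0, 0, 0], "angular": [0, 0, 70]},
    {"hand": 0, "offset": [0, 0, 0], "angular": [0, 0, 80]}
  ]
}}

```text
time: 30.5
tool_pos: [0.5752, -0.2207, 0.1204]
tcp_rot: [-1.684, -2.647, -0.005]
wrist_force: [-5.3, 10.8, 11.6]
width: 0.27
```

Emit:
{"op": "drive_tool", "data": {
  "deltas": [
    {"hand": 0, "offset": [0, 0, 0], "angular": [0, 0, 10]},
    {"hand": 0, "offset": [0, 0, 0], "angular": [0, 0, 20]},
    {"hand": 0, "offset": [0, 0, 0], "angular": [0, 0, 30]},
    {"hand": 0, "offset": [0, 0, 0], "angular": [0, 0, 40]},
    {"hand": 0, "offset": [0, 0, 0], "angular": [0, 0, 50]},
    {"hand": 0, "offset": [0, 0, 0], "angular": [0, 0, 60]},
    {"hand": 0, "offset": [0, 0, 0], "angular": [0, 0, 70]},
    {"hand": 0, "offset": [0, 0, 0], "angular": [0, 0, 70]}
  ]
}}

```text
time: 31.5
tool_pos: [0.573, -0.2213, 0.1203]
tcp_rot: [0.134, -3.133, -0.007]
wrist_force: [-10.7, 8.3, 14.9]
width: 0.261
```

Emit:
{"op": "drive_tool", "data": {
  "deltas": [
    {"hand": 0.55, "offset": [0, 0, 0], "angular": [0, 0, 0]},
    {"hand": 0.55, "offset": [0, 0, 0], "angular": [0, 0, 0]},
    {"hand": 0.55, "offset": [0, 0, 0], "angular": [0, 0, -10]},
    {"hand": 0.55, "offset": [0, 0, 0], "angular": [0, 0, -20]},
    {"hand": 0.55, "offset": [0, 0, 0], "angular": [0, 0, -30]},
    {"hand": 0.55, "offset": [0, 0, 0], "angular": [0, 0, -40]},
    {"hand": 0.55, "offset": [0, 0, 0], "angular": [0, 0, -50]},
    {"hand": 0.55, "offset": [0, 0, 0], "angular": [0, 0, -60]}
  ]
}}

```text
time: 32.5
tool_pos: [0.5762, -0.224, 0.1186]
tcp_rot: [1.463, 2.779, -0.001]
wrist_force: [-1.0, -0.7, -0.8]
width: 0.552
```

Emit:
{"op": "drive_tool", "data": {
  "deltas": [
    {"hand": 0.55, "offset": [0, 0, 0], "angular": [0, 0, -80]},
    {"hand": 0.55, "offset": [0, 0, 0], "angular": [0, 0, -80]},
    {"hand": 0.55, "offset": [0, 0, 0], "angular": [0, 0, -80]},
    {"hand": 0.55, "offset": [0, 0, 0], "angular": [0, 0, -80]},
    {"hand": 0.55, "offset": [0, 0, 0], "angular": [0, 0, -80]},
    {"hand": 0.55, "offset": [0, 0, 0], "angular": [0, 0, -80]},
    {"hand": 0.55, "offset": [0, 0, 0], "angular": [0, 0, -80]},
    {"hand": 0.55, "offset": [0, 0, 0], "angular": [0, 0, -80]}
  ]
}}

```text
time: 33.5
tool_pos: [0.5762, -0.224, 0.1186]
tcp_rot: [2.906, 1.192, 0.0]
wrist_force: [-0.3, -0.1, 0.1]
width: 0.552
```

Emit:
{"op": "drive_tool", "data": {
  "deltas": [
    {"hand": 0.55, "offset": [0, 0, 0], "angular": [0, 0, -40]},
    {"hand": 0.55, "offset": [0, 0, 0], "angular": [0, 0, -40]},
    {"hand": 0.55, "offset": [0, 0, 0], "angular": [0, 0, -40]},
    {"hand": 0.55, "offset": [0, 0, 0], "angular": [0, 0, -40]},
    {"hand": 0, "offset": [0, 0, 0], "angular": [0, 0, -40]},
    {"hand": 0, "offset": [0, 0, 0], "angular": [0, 0, -40]},
    {"hand": 0, "offset": [0, 0, 0], "angular": [0, 0, -40]},
    {"hand": 0, "offset": [0, 0, 0], "angular": [0, 0, -40]}
  ]
}}

```text
time: 34.5
tool_pos: [0.576, -0.2233, 0.1188]
tcp_rot: [-3.139, -0.133, -0.001]
wrist_force: [-0.6, 2.3, 1.5]
width: 0.264
```

```bash
python3 - <<'E'
from h import *
s=bot.read_state(); print(s["time"],s["tool_pos"],s["tcp_rot"],s["q"][5],s["wrist_force"],s["torque"],s["width"])
t=snap("top","t9"); t=snap("scene","s9")
import ptr
print(ptr.shift("s9"),ptr.shift("t9","top0"))
E
```

```text
34.5 [ 0.57601744 -0.22326145  0.11884146] [-3.13866090e+00 -1.33380384e-01 -5.14366582e-04] 1.075508471425186 [-0.61500435  2.33579473  1.50189178] [ 0.31510682 -0.07253956 -0.0205789 ] 0.26411357948858166
(array([-2.75,  1.25]), 0.8343550562858582, np.float64(8.302920541329575), array([-0.32037257,  0.17086709])) (array([ 0.125, -2.875]), 0.8933256268501282, np.float64(8.449525107407366), array([ 0.02032908, -0.33992477]))
```

Emit:
{"op": "drive_tool", "data": {
  "deltas": [
    {"hand": 0.5, "offset": [0, 0, 0], "angular": [0, 0, 0]},
    {"hand": 0.5, "offset": [-0.13, 0.1, -0.1], "angular": [0, 0, 0]},
    {"hand": 0.5, "offset": [-0.13, 0.1, -0.1], "angular": [0, 0, 0]},
    {"hand": 0, "offset": [-0.13, 0.1, -0.1], "angular": [0, 0, 0]},
    {"hand": 0, "offset": [-0.13, 0.1, -0.1], "angular": [0, 0, 0]},
    {"hand": 0, "offset": [-0.13, 0.1, -0.1], "angular": [0, 0, 0]},
    {"hand": 0, "offset": [-0.13, 0.1, -0.1], "angular": [0, 0, 10]},
    {"hand": 0, "offset": [-0.13, 0.1, -0.1], "angular": [0, 0, 20]}
  ]
}}

```text
time: 35.6
tool_pos: [0.5739, -0.2224, 0.118]
tcp_rot: [-3.066, -0.683, 0.002]
wrist_force: [-2.2, -0.2, 3.5]
width: 0.273
```

Emit:
{"op": "drive_tool", "data": {
  "deltas": [
    {"hand": 0, "offset": [0, 0, 0], "angular": [0, 0, 10]},
    {"hand": 0, "offset": [0, 0, 0], "angular": [0, 0, 20]},
    {"hand": 0, "offset": [0, 0, 0], "angular": [0, 0, 30]},
    {"hand": 0, "offset": [0, 0, 0], "angular": [0, 0, 40]},
    {"hand": 0, "offset": [0, 0, 0], "angular": [0, 0, 50]},
    {"hand": 0, "offset": [0, 0, 0], "angular": [0, 0, 60]},
    {"hand": 0, "offset": [0, 0, 0], "angular": [0, 0, 70]},
    {"hand": 0, "offset": [0, 0, 0], "angular": [0, 0, 80]}
  ]
}}

```text
time: 36.6
tool_pos: [0.5743, -0.2226, 0.118]
tcp_rot: [-1.91, -2.494, 0.001]
wrist_force: [-2.6, -0.3, 1.8]
width: 0.267
```

Emit:
{"op": "drive_tool", "data": {
  "deltas": [
    {"hand": 0, "offset": [0, 0, 0], "angular": [0, 0, 10]},
    {"hand": 0, "offset": [0, 0, 0], "angular": [0, 0, 20]},
    {"hand": 0, "offset": [0, 0, 0], "angular": [0, 0, 30]},
    {"hand": 0, "offset": [0, 0, 0], "angular": [0, 0, 40]},
    {"hand": 0, "offset": [0, 0, 0], "angular": [0, 0, 50]},
    {"hand": 0, "offset": [0, 0, 0], "angular": [0, 0, 60]},
    {"hand": 0, "offset": [0, 0, 0], "angular": [0, 0, 70]},
    {"hand": 0, "offset": [0, 0, 0], "angular": [0, 0, 80]}
  ]
}}

```text
time: 37.6
tool_pos: [0.5746, -0.2222, 0.118]
tcp_rot: [-0.14, 3.138, 0.001]
wrist_force: [-0.8, 1.1, 1.7]
width: 0.266
```

Emit:
{"op": "drive_tool", "data": {
  "deltas": [
    {"hand": 0.55, "offset": [0, 0, 0], "angular": [0, 0, 0]},
    {"hand": 0.55, "offset": [0, 0, 0], "angular": [0, 0, 0]},
    {"hand": 0.55, "offset": [0, 0, 0], "angular": [0, 0, -10]},
    {"hand": 0.55, "offset": [0, 0, 0], "angular": [0, 0, -20]},
    {"hand": 0.55, "offset": [0, 0, 0], "angular": [0, 0, -30]},
    {"hand": 0.55, "offset": [0, 0, 0], "angular": [0, 0, -40]},
    {"hand": 0.55, "offset": [0, 0, 0], "angular": [0, 0, -50]},
    {"hand": 0.55, "offset": [0, 0, 0], "angular": [0, 0, -60]}
  ]
}}

```text
time: 38.6
tool_pos: [0.5746, -0.2225, 0.1177]
tcp_rot: [1.466, 2.778, -0.0]
wrist_force: [0.8, -1.4, -0.2]
width: 0.548
```

Emit:
{"op": "drive_tool", "data": {
  "deltas": [
    {"hand": 0.55, "offset": [0, 0, 0], "angular": [0, 0, -30]},
    {"hand": 0.55, "offset": [0, 0, 0], "angular": [0, 0, -30]},
    {"hand": 0.55, "offset": [0, 0, 0], "angular": [0, 0, -30]},
    {"hand": 0.55, "offset": [0, 0, 0], "angular": [0, 0, -30]},
    {"hand": 0, "offset": [0, 0, 0], "angular": [0, 0, -30]},
    {"hand": 0, "offset": [0, 0, 0], "angular": [0, 0, -30]},
    {"hand": 0, "offset": [0, 0, 0], "angular": [0, 0, -30]},
    {"hand": 0, "offset": [0, 0, 0], "angular": [0, 0, -30]}
  ]
}}

```text
time: 39.6
tool_pos: [0.5743, -0.2225, 0.118]
tcp_rot: [-2.126, -2.313, 0.0]
wrist_force: [-2.8, 0.1, 3.1]
width: 0.267
```

Emit:
{"op": "drive_tool", "data": {
  "deltas": [
    {"hand": 0, "offset": [0, 0, 0], "angular": [0, 0, 10]},
    {"hand": 0, "offset": [0, 0, 0], "angular": [0, 0, 20]},
    {"hand": 0, "offset": [0, 0, 0], "angular": [0, 0, 30]},
    {"hand": 0, "offset": [0, 0, 0], "angular": [0, 0, 40]},
    {"hand": 0, "offset": [0, 0, 0], "angular": [0, 0, 50]},
    {"hand": 0, "offset": [0, 0, 0], "angular": [0, 0, 60]},
    {"hand": 0, "offset": [0, 0, 0], "angular": [0, 0, 70]},
    {"hand": 0, "offset": [0, 0, 0], "angular": [0, 0, 80]}
  ]
}}

```text
time: 40.6
tool_pos: [0.5745, -0.2221, 0.118]
tcp_rot: [-0.134, -3.139, -0.001]
wrist_force: [-2.4, 1.3, 3.3]
width: 0.264
```

```bash
python3 - <<'E'
from h import *
s=bot.read_state(); print(s["time"],s["tool_pos"],s["tcp_rot"],s["q"][5],s["wrist_force"],s["torque"],s["width"])
t=snap("top","t10"); t=snap("scene","s10")
import ptr
print(ptr.shift("s10"),ptr.shift("t10","top0"))
E
```

```text
40.6 [ 0.57447253 -0.22212331  0.11803634] [-1.33802931e-01 -3.13861679e+00 -1.08572504e-03] -1.895657077323051 [-2.38728794  1.28543724  3.30674397] [ 0.24999027  0.37791463 -0.19997513] 0.2644207664199534
(array([-7.125,  3.75 ]), 0.7910249829292297, np.float64(22.174878533389286), array([-0.32037257,  0.17086709])) (array([ 0.625, -7.75 ]), 0.8279049396514893, np.float64(22.827477040045885), array([ 0.02032908, -0.33992477]))
```

Emit:
{"op": "drive_tool", "data": {
  "deltas": [
    {"hand": 0, "offset": [0, 0, 0], "angular": [0, 0, -10]},
    {"hand": 0, "offset": [0, 0, 0], "angular": [0, 0, -20]},
    {"hand": 0, "offset": [0, 0, 0], "angular": [0, 0, -30]},
    {"hand": 0, "offset": [0, 0, 0], "angular": [0, 0, -40]},
    {"hand": 0, "offset": [0, 0, 0], "angular": [0, 0, -50]},
    {"hand": 0, "offset": [0, 0, 0], "angular": [0, 0, -60]},
    {"hand": 0, "offset": [0, 0, 0], "angular": [0, 0, -70]},
    {"hand": 0, "offset": [0, 0, 0], "angular": [0, 0, -80]}
  ]
}}

```text
time: 41.7
tool_pos: [0.5744, -0.2225, 0.118]
tcp_rot: [-2.136, -2.304, 0.001]
wrist_force: [-2.5, 0.4, 4.4]
width: 0.263
```

Emit:
{"op": "drive_tool", "data": {
  "deltas": [
    {"hand": 0, "offset": [0, 0, 0], "angular": [0, 0, -10]},
    {"hand": 0, "offset": [0, 0, 0], "angular": [0, 0, -20]},
    {"hand": 0, "offset": [0, 0, 0], "angular": [0, 0, -30]},
    {"hand": 0, "offset": [0, 0, 0], "angular": [0, 0, -40]},
    {"hand": 0, "offset": [0, 0, 0], "angular": [0, 0, -50]},
    {"hand": 0, "offset": [0, 0, 0], "angular": [0, 0, -60]},
    {"hand": 0, "offset": [0, 0, 0], "angular": [0, 0, -70]},
    {"hand": 0, "offset": [0, 0, 0], "angular": [0, 0, -80]}
  ]
}}

```text
time: 42.7
tool_pos: [0.574, -0.2224, 0.118]
tcp_rot: [3.117, 0.392, -0.002]
wrist_force: [-3.7, 1.4, 4.5]
width: 0.266
```

Emit:
{"op": "drive_tool", "data": {
  "deltas": [
    {"hand": 0, "offset": [0, 0, 0], "angular": [0, 0, -10]},
    {"hand": 0, "offset": [0, 0, 0], "angular": [0, 0, -20]},
    {"hand": 0, "offset": [0, 0, 0], "angular": [0, 0, -30]},
    {"hand": 0, "offset": [0, 0, 0], "angular": [0, 0, -40]},
    {"hand": 0, "offset": [0, 0, 0], "angular": [0, 0, -50]},
    {"hand": 0, "offset": [0, 0, 0], "angular": [0, 0, -60]},
    {"hand": 0, "offset": [0, 0, 0], "angular": [0, 0, -70]},
    {"hand": 0, "offset": [0, 0, 0], "angular": [0, 0, -70]}
  ]
}}

```text
time: 43.7
tool_pos: [0.574, -0.2221, 0.118]
tcp_rot: [2.781, -1.461, -0.002]
wrist_force: [-2.8, 1.6, 4.4]
width: 0.267
```

Emit:
{"op": "drive_tool", "data": {
  "deltas": [
    {"hand": 0.55, "offset": [0, 0, 0], "angular": [0, 0, 0]},
    {"hand": 0.55, "offset": [0, 0, 0], "angular": [0, 0, 0]},
    {"hand": 0.55, "offset": [0, 0, 0], "angular": [0, 0, 10]},
    {"hand": 0.55, "offset": [0, 0, 0], "angular": [0, 0, 20]},
    {"hand": 0.55, "offset": [0, 0, 0], "angular": [0, 0, 30]},
    {"hand": 0.55, "offset": [0, 0, 0], "angular": [0, 0, 40]},
    {"hand": 0.55, "offset": [0, 0, 0], "angular": [0, 0, 50]},
    {"hand": 0.55, "offset": [0, 0, 0], "angular": [0, 0, 60]}
  ]
}}

```text
time: 44.7
tool_pos: [0.5748, -0.2225, 0.1176]
tcp_rot: [3.138, 0.139, 0.001]
wrist_force: [-0.5, 0.4, -0.0]
width: 0.55
```

Emit:
{"op": "drive_tool", "data": {
  "deltas": [
    {"hand": 0.55, "offset": [0, 0, 0], "angular": [0, 0, 30]},
    {"hand": 0.55, "offset": [0, 0, 0], "angular": [0, 0, 30]},
    {"hand": 0.55, "offset": [0, 0, 0], "angular": [0, 0, 30]},
    {"hand": 0.55, "offset": [0, 0, 0], "angular": [0, 0, 30]},
    {"hand": 0, "offset": [0, 0, 0], "angular": [0, 0, 30]},
    {"hand": 0, "offset": [0, 0, 0], "angular": [0, 0, 30]},
    {"hand": 0, "offset": [0, 0, 0], "angular": [0, 0, 30]},
    {"hand": 0, "offset": [0, 0, 0], "angular": [0, 0, 30]}
  ]
}}

```text
time: 45.7
tool_pos: [0.5745, -0.2222, 0.1179]
tcp_rot: [-2.998, -0.939, 0.0]
wrist_force: [-2.2, 2.2, 2.7]
width: 0.267
```

```bash
python3 - <<'E'
from h import *
s=bot.read_state(); print(s["time"],s["tool_pos"],s["tcp_rot"],s["q"][5],s["wrist_force"],s["torque"],s["width"])
t=snap("top","t11"); t=snap("scene","s11")
import ptr
print(ptr.shift("s11"),ptr.shift("t11","top0"))
E
```

```text
45.7 [ 0.57447762 -0.22222113  0.11794278] [-2.99758115e+00 -9.39238624e-01  2.25611338e-05] 0.5537241568726667 [-2.2060094   2.24518904  2.74349231] [ 0.19259143  0.19657935 -0.0171566 ] 0.2673561571372134
(array([-6.125,  3.   ]), 0.7904154658317566, np.float64(18.77270310538233), array([-0.32037257,  0.17086709])) (array([ 0.625, -6.5  ]), 0.8244768381118774, np.float64(19.16329807834948), array([ 0.02032908, -0.33992477]))
```

Emit:
{"op": "drive_tool", "data": {
  "deltas": [
    {"hand": 0, "offset": [0, 0, 0], "angular": [0, 0, -10]},
    {"hand": 0, "offset": [0, 0, 0], "angular": [0, 0, -20]},
    {"hand": 0, "offset": [0, 0, 0], "angular": [0, 0, -30]},
    {"hand": 0, "offset": [0, 0, 0], "angular": [0, 0, -40]},
    {"hand": 0, "offset": [0, 0, 0], "angular": [0, 0, -50]},
    {"hand": 0, "offset": [0, 0, 0], "angular": [0, 0, -55]},
    {"hand": 0, "offset": [0, 0, 0], "angular": [0, 0, -55]}
  ]
}}

```text
time: 46.68
tool_pos: [0.5744, -0.2225, 0.1179]
tcp_rot: [3.093, -0.549, -0.001]
wrist_force: [-1.7, 1.7, 3.7]
width: 0.263
```

Emit:
{"op": "drive_tool", "data": {
  "deltas": [
    {"hand": 0.55, "offset": [0, 0, 0], "angular": [0, 0, 0]},
    {"hand": 0.55, "offset": [0, 0, 0], "angular": [0, 0, 0]},
    {"hand": 0.55, "offset": [0, 0, 4], "angular": [0, 0, 0]},
    {"hand": 0.55, "offset": [0, 0, 10], "angular": [0, 0, 0]},
    {"hand": 0.55, "offset": [0, 6, 12], "angular": [0, 0, 0]},
    {"hand": 0.55, "offset": [-1, 12, 12], "angular": [0, 0, 0]},
    {"hand": 0.55, "offset": [-2, 18, 12], "angular": [0, 0, 0]},
    {"hand": 0.55, "offset": [-2, 24, 12], "angular": [0, 0, 0]}
  ]
}}

```text
time: 47.68
tool_pos: [0.5541, 0.0191, 0.2381]
tcp_rot: [-3.093, 0.55, -0.002]
wrist_force: [0.1, 0.1, -0.3]
width: 0.547
```

Emit:
{"op": "drive_tool", "data": {
  "deltas": [
    {"hand": 0.55, "offset": [0, 6, 0], "angular": [0, 0, 0]},
    {"hand": 0.55, "offset": [0, 10, -2], "angular": [0, 0, 0]},
    {"hand": 0.55, "offset": [0, 10, -5], "angular": [0, 0, 0]},
    {"hand": 0.55, "offset": [0, 10, -5], "angular": [0, 0, 0]},
    {"hand": 0.55, "offset": [0, 10, -5], "angular": [0, 0, 0]},
    {"hand": 0.55, "offset": [0, 10, -5], "angular": [0, 0, 0]}
  ]
}}

```text
time: 48.42
tool_pos: [0.5558, 0.1171, 0.1895]
tcp_rot: [-3.092, 0.552, -0.004]
wrist_force: [-0.0, 0.3, 0.6]
width: 0.548
```

```bash
python3 - <<'E'
from h import *
t=snap("top","t12"); t=snap("scene","s12"); w=snap("wrist","w12")
s=bot.read_state(); print(s["time"],s["tool_pos"],s["tcp_rot"])
import ptr
print(ptr.shift("s12"),ptr.shift("t12","top0"))
x,y=proj(w,[.65,.13,.038]).astype(int); print(x,y); x0=max(x-40,0);y0=max(y-25,0)
print(x0,y0); cv2.imwrite("pics/z12.png",cv2.resize(w["frame"][y0:y0+50,x0:x0+80],(800,500),interpolation=cv2.INTER_CUBIC))
E
```

```text
48.575 [0.55531352 0.11719556 0.18895761] [-3.09211930e+00  5.51550799e-01 -2.90047037e-03]
(array([-5.25 ,  2.625]), 0.7362562417984009, np.float64(16.160321027845704), array([-0.32037257,  0.17086709])) (array([ 3.75 , -6.125]), 0.6229596734046936, np.float64(18.611881777481443), array([ 0.02032908, -0.33992477]))
226 93
186 68
```

View pics/z12.png

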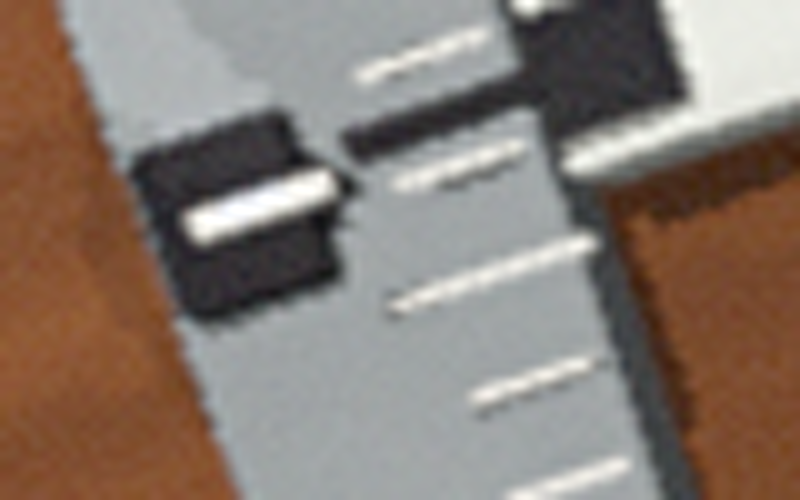

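```bash
python3 - <<'E'
from h import *
th=np.radians(-2.6); ex=np.array([np.cos(th),np.sin(th),0])
for n,o,a,b,tk in [("w8",(230,50),(320,285),(308,200),[(415,105),(415,222),(410,340),(405,455)]),("w12",(186,68),(350,147),(352,185),[(425,58),(460,168),(495,273),(535,383)])]:
    c=load(n); P=lambda q,z=.038:onz(c,(o[0]+q[0]/10-.45,o[1]+q[1]/10-.45),z)
    print(n,P(a).round(4),P(b).round(4),(P(a)-P(b))@ex*1000,[((P(a)-P(b,z))@ex*1000).round(2) for z in(.034,.042)],np.diff([P(t,.034)@ex*1000 for t in tk]).round(2),[(P(b,.038)-P(t,.034))@ex*1000 for t in tk])
E
```

```text
w8 [0.6506 0.1317 0.038 ] [0.6571 0.1325 0.038 ] -6.393193700681456 [np.float64(-6.67), np.float64(-6.11)] [-8.85 -9.13 -9.08] [np.float64(-7.834818487986154), np.float64(1.0192220478805165), np.float64(10.1512065591905), np.float64(19.23542280650322)]
w12 [0.6595 0.1313 0.038 ] [0.6567 0.1323 0.038 ] 2.81101847679303 [np.float64(2.49), np.float64(3.13)] [-8.93 -8.73 -9.4 ] [np.float64(-7.773745042484398), np.float64(1.1571331467895993), np.float64(9.884116055355873), np.float64(19.287443254913104)]
```

Needle tip (350,147) against wedge tip (352,185) puts the pointer at +2.8 mm, approached from the far side. Another 50° clockwise should bring it level.

Emit:
{"op": "drive_tool", "data": {
  "deltas": [
    {"hand": 0.55, "offset": [0, -6, 2], "angular": [0, 0, 0]},
    {"hand": 0.55, "offset": [0, -12, 5], "angular": [0, 0, 0]},
    {"hand": 0.55, "offset": [1, -18, 5], "angular": [0, 0, 0]},
    {"hand": 0.55, "offset": [2, -24, 5], "angular": [0, 0, 0]},
    {"hand": 0.55, "offset": [2, -30, 5], "angular": [0, 0, 0]},
    {"hand": 0.55, "offset": [2, -34, 5], "angular": [0, 0, 0]},
    {"hand": 0.55, "offset": [2, -34, 2], "angular": [0, 0, 0]},
    {"hand": 0.55, "offset": [2, -34, 0], "angular": [0, 0, 0]}
  ]
}}

```text
time: 49.58
tool_pos: [0.574, -0.2232, 0.1868]
tcp_rot: [-3.092, 0.553, 0.001]
wrist_force: [0.2, 0.0, -0.7]
width: 0.548
```

Emit:
{"op": "drive_tool", "data": {
  "deltas": [
    {"hand": 0.55, "offset": [0, 0, -3], "angular": [0, 0, 0]},
    {"hand": 0.55, "offset": [0, 0, -5], "angular": [0, 0, 0]},
    {"hand": 0.55, "offset": [0, 0, -7], "angular": [0, 0, 0]},
    {"hand": 0.55, "offset": [0, 0, -7], "angular": [0, 0, 0]},
    {"hand": 0, "offset": [0, 0, -7], "angular": [0, 0, 0]},
    {"hand": 0, "offset": [0, 0, -7], "angular": [0, 0, 0]},
    {"hand": 0, "offset": [0, 0, -7], "angular": [0, 0, 0]},
    {"hand": 0, "offset": [0, 0, -7], "angular": [0, 0, 0]}
  ]
}}

```text
time: 50.58
tool_pos: [0.5754, -0.2227, 0.1191]
tcp_rot: [3.093, -0.55, 0.004]
wrist_force: [-0.4, 1.6, 5.0]
width: 0.265
```

Emit:
{"op": "drive_tool", "data": {
  "deltas": [
    {"hand": 0, "offset": [0, 0, 0], "angular": [0, 0, -10]},
    {"hand": 0, "offset": [0, 0, 0], "angular": [0, 0, -20]},
    {"hand": 0, "offset": [0, 0, 0], "angular": [0, 0, -30]},
    {"hand": 0, "offset": [0, 0, 0], "angular": [0, 0, -40]},
    {"hand": 0, "offset": [0, 0, 0], "angular": [0, 0, -48]},
    {"hand": 0, "offset": [0, 0, 0], "angular": [0, 0, -50]},
    {"hand": 0, "offset": [0, 0, 0], "angular": [0, 0, -50]},
    {"hand": 0, "offset": [0, 0, 0], "angular": [0, 0, -50]}
  ]
}}

```text
time: 51.58
tool_pos: [0.5747, -0.2235, 0.1191]
tcp_rot: [2.57, -1.805, 0.003]
wrist_force: [-1.3, -1.3, 5.2]
width: 0.268
```

```bash
python3 - <<'E'
from h import *
s=bot.read_state(); print(s["time"],s["tool_pos"],s["tcp_rot"],s["q"],s["wrist_force"],s["torque"],s["width"])
t=snap("top","t13"); t=snap("scene","s13")
import ptr
print(ptr.shift("s13"),ptr.shift("t13","top0"))
E
```

```text
51.575 [ 0.5746907  -0.2235119   0.11914481] [ 2.56987593 -1.80489392  0.00262412] [-4.10449060e-01  2.45529133e-01  1.84333616e+00 -1.76804204e-03
  1.05133625e+00  2.38579623e+00] [-1.3255646  -1.29634464  5.19625222] [-0.27177983  0.41402372  0.08479903] 0.2682966458660524
(array([-4.125,  2.125]), 0.776419460773468, np.float64(12.778399853744999), array([-0.32037257,  0.17086709])) (array([ 0.25, -4.5 ]), 0.8515085577964783, np.float64(13.234871253118328), array([ 0.02032908, -0.33992477]))
```

Emit:
{"op": "drive_tool", "data": {
  "deltas": [
    {"hand": 0, "offset": [0, 0, 1], "angular": [0, 0, 0]},
    {"hand": 0, "offset": [0, 0, 2.5], "angular": [0, 0, 0]},
    {"hand": 0, "offset": [0, 0, 4.5], "angular": [0, 0, 0]},
    {"hand": 0, "offset": [0, 0, 7], "angular": [0, 0, 0]},
    {"hand": 0, "offset": [0, 0, 9], "angular": [0, 0, 0]},
    {"hand": 0, "offset": [0, 0, 9], "angular": [0, 0, 0]}
  ],
  "force": 100
}}

```text
time: 52.42
tool_pos: [0.576, -0.2229, 0.2107]
tcp_rot: [-2.57, 1.805, -0.007]
wrist_force: [-1.1, 0.4, -3.5]
width: 0.253
```

Emit:
{"op": "drive_tool", "data": {
  "deltas": [
    {"hand": 0, "offset": [-2, -1.4, 0], "angular": [0, 0, 9]},
    {"hand": 0, "offset": [-4.5, -3.2, 0], "angular": [0, 0, 19]},
    {"hand": 0, "offset": [-7, -5, 0], "angular": [0, 0, 29]},
    {"hand": 0, "offset": [-9.5, -6.8, 0], "angular": [0, 0, 39]},
    {"hand": 0, "offset": [-11.5, -8.3, 0], "angular": [0, 0, 49]},
    {"hand": 0, "offset": [-13.4, -9.6, 0], "angular": [0, 0, 59]},
    {"hand": 0, "offset": [-13.4, -9.6, 0], "angular": [0, 0, 69]},
    {"hand": 0, "offset": [-13.4, -9.6, 0], "angular": [0, 0, 73]}
  ]
}}

```text
time: 53.42
tool_pos: [0.4395, -0.3181, 0.2066]
tcp_rot: [-3.139, -0.081, 0.002]
wrist_force: [0.2, 0.1, -3.7]
width: 0.262
```

```bash
python3 - <<'E'
from h import *
s=bot.read_state(); print(s["time"],s["tool_pos"],s["tcp_rot"],s["q"],s["wrist_force"],s["torque"],s["width"])
w=snap("wrist","w14",scale=1.2)
E
```

```text
53.425 [ 0.43952317 -0.31814776  0.20660789] [-3.13924624e+00 -8.08049692e-02  2.22153772e-03] [-6.72518049e-01  3.23377982e-02  1.91448252e+00  9.73657002e-05
  1.19669557e+00  8.46773484e-01] [ 0.21932085  0.12734137 -3.70660171] [-0.06091129  0.04348571 -0.03283598] 0.262314948524888
```

View pics/w14.png

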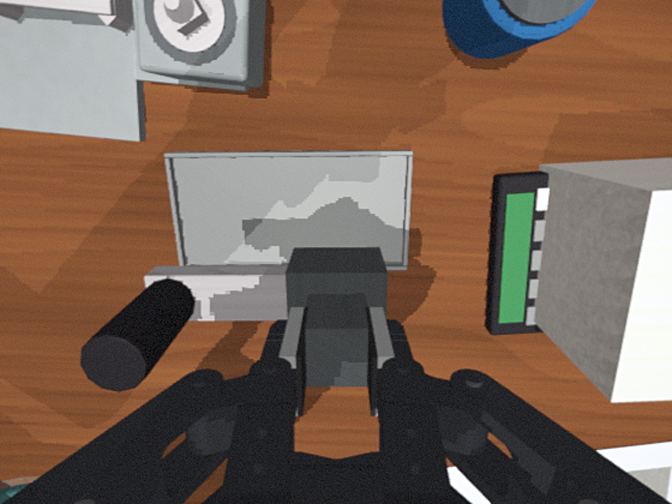

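Emit:
{"op": "drive_tool", "data": {
  "deltas": [
    {"hand": 0, "offset": [0, 0, -5], "angular": [0, 0, 0]},
    {"hand": 0, "offset": [0, 0, -9], "angular": [0, 0, 0]},
    {"hand": 0, "offset": [0, 0, -12], "angular": [0, 0, 0]},
    {"hand": 0, "offset": [0, 0, -14], "angular": [0, 0, 0]},
    {"hand": 0, "offset": [0, 0, -15], "angular": [0, 0, 0]},
    {"hand": 0, "offset": [0, 0, -15.6], "angular": [0, 0, 0]},
    {"hand": 0, "offset": [0, 0, -15.6], "angular": [0, 0, 0]}
  ]
}}

```text
time: 54.35
tool_pos: [0.4407, -0.3185, 0.0519]
tcp_rot: [3.141, 0.077, 0.0]
wrist_force: [-0.7, -1.0, -5.0]
width: 0.257
```

Emit:
{"op": "drive_tool", "data": {
  "deltas": [
    {"hand": 0, "offset": [0, 0, -0.2], "angular": [0, 0, 0]},
    {"hand": 0, "offset": [0, 0, -0.3], "angular": [0, 0, 0]},
    {"hand": 0, "offset": [0, 0, -0.3], "angular": [0, 0, 0]}
  ]
}}

```text
time: 54.72
tool_pos: [0.4407, -0.3186, 0.0491]
tcp_rot: [3.14, 0.077, 0.001]
wrist_force: [0.1, 0.5, -3.5]
width: 0.253
```

Emit:
{"op": "drive_tool", "data": {
  "deltas": [
    {"hand": 0, "offset": [0, 0, -0.15], "angular": [0, 0, 0]},
    {"hand": 0.55, "offset": [0, 0, -0.15], "angular": [0, 0, 0]},
    {"hand": 0.55, "offset": [0, 0, -0.15], "angular": [0, 0, 0]},
    {"hand": 0.55, "offset": [0, 0, -0.15], "angular": [0, 0, 0]},
    {"hand": 0.55, "offset": [0, 0, 5], "angular": [0, 0, 0]},
    {"hand": 0.55, "offset": [0, 0, 11], "angular": [0, 0, 0]},
    {"hand": 0.55, "offset": [0, 0, 17], "angular": [0, 0, 0]},
    {"hand": 0.55, "offset": [0, 0, 23], "angular": [0, 0, 0]}
  ]
}}

```text
time: 55.72
tool_pos: [0.4404, -0.3183, 0.2809]
tcp_rot: [3.14, 0.077, 0.001]
wrist_force: [0.8, -0.7, -0.7]
width: 0.55
```

Emit:
{"op": "drive_tool", "data": {
  "deltas": [
    {"hand": 0.8, "offset": [4, 50, 10], "angular": [0, 0, 0]},
    {"hand": 0.8, "offset": [4, 50, 10], "angular": [0, 0, 0]},
    {"hand": 0.8, "offset": [4, 50, 10], "angular": [0, 0, 0]},
    {"hand": 0.8, "offset": [4, 50, 10], "angular": [0, 0, 0]},
    {"hand": 0.8, "offset": [4, 50, 10], "angular": [0, 0, 0]},
    {"hand": 0.8, "offset": [4, 50, 10], "angular": [0, 0, 0]},
    {"hand": 0.8, "offset": [4, 50, 10], "angular": [0, 0, 0]},
    {"hand": 0.8, "offset": [4, 50, 10], "angular": [0, 0, 0]}
  ]
}}

```text
time: 56.72
tool_pos: [0.4794, 0.1724, 0.3773]
tcp_rot: [-3.141, -0.078, -0.002]
wrist_force: [0.9, 0.2, 0.0]
width: 0.797
```

Emit:
{"op": "drive_tool", "data": {
  "deltas": [
    {"hand": 0.8, "offset": [0, 2, 0], "angular": [0, 0, 0]},
    {"hand": 0.8, "offset": [0, 3, 0], "angular": [0, 0, 0]},
    {"hand": 0.8, "offset": [0, 3, 0], "angular": [0, 0, 0]},
    {"hand": 0.8, "offset": [0, 3, 0], "angular": [0, 0, 0]}
  ]
}}

```text
time: 57.22
tool_pos: [0.4796, 0.1989, 0.3762]
tcp_rot: [3.14, 0.075, -0.001]
wrist_force: [0.6, 0.2, 0.5]
width: 0.803
```

```bash
python3 - <<'E'
from h import *
w=snap("wrist","w15",scale=1.4)
s=bot.read_state(); print(s["time"],s["tool_pos"],s["tcp_rot"],s["q"],s["wrist_force"])
t=snap("scene","s15"); tp=snap("top","t15")
import ptr
print(ptr.shift("s15"))
E
```

```text
57.275 [0.47970982 0.19890844 0.37630824] [ 3.14013227e+00  7.42881844e-02 -4.97573704e-04] [ 3.45402214e-01 -9.00677227e-02  1.72505401e+00 -4.52603450e-04
  1.50709089e+00  1.86892097e+00] [-0.54752269  0.27946493  0.44393791]
(array([-4.125,  2.125]), 0.7584923505783081, np.float64(12.778399853744999), array([-0.32037257,  0.17086709]))
```

View pics/w15.png

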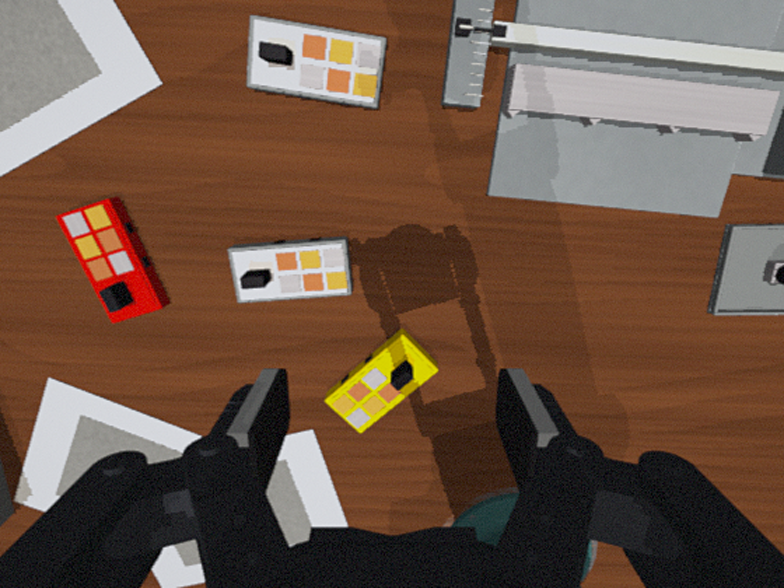

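w15 shows the crank resting in its tray at right. Case 1's top spans (252,17)-(380,107) with its fin near (275,53). Case 2's spans (229,248)-(351,293) with its fin near (258,278). The needle looks level with the clip at (480,30). Refining numerically.

```bash
cat > cases.py <<'E'
from h import *
def case(c,roi,zt=.022):
    f=c["frame"]; x0,y0,x1,y1=roi; g=f[y0:y1,x0:x1]
    hsv=cv2.cvtColor(g,cv2.COLOR_BGR2HSV)
    m=((hsv[...,1]<60)&(hsv[...,2]>150)).astype(np.uint8)
    m=cv2.morphologyEx(m,cv2.MORPH_CLOSE,np.ones((13,13)))
    k=max(cv2.findContours(m,0,1)[0],key=cv2.contourArea)
    P=np.array([onz(c,(p[0][0]+x0,p[0][1]+y0),zt)[:2]*1000 for p in k],np.float32)
    r=cv2.minAreaRect(P); b=cv2.boxPoints(r)
    fin=((hsv[...,2]<45)).astype(np.uint8); fin&=cv2.drawContours(np.zeros_like(fin),[cv2.convexHull(k)],-1,1,-1)
    n,_,st,ce=cv2.connectedComponentsWithStats(fin); j=1+np.argmax(st[1:,4])
    return r,[onz(c,ce[j]+[x0,y0],z)[:2].round(4) for z in(.037,.052)],st[j]
E
python3 - <<'E'
from cases import *
c=load("w15"); 
for r in [(170,5,285,85),(155,160,260,225)]: print(case(c,r))
f=c["frame"]; g=cv2.cvtColor(f,6)
print(g[12:32,322:364:1][:, ::2])
print("exp mark",proj(c,[.657,.1324,.038]))
E
```

```text
(((624.0549926757812, 280.0089111328125), (126.58184814453125, 60.64950942993164), 84.2000732421875), [array([0.6255, 0.3118]), array([0.6235, 0.3084])], array([ 16,  26,  23,  15, 118], dtype=int32))
(((412.0266418457031, 307.9945068359375), (60.882015228271484, 126.41897583007812), 7.145989418029785), [array([0.4094, 0.3407]), array([0.4141, 0.3364])], array([ 18,  33,  20,  12, 134], dtype=int32))
[[ 57  97 114 105 129 144 143 145 140 136 136 136 141 142 160  81  73  78
   75  68  75]
 [ 54 112  65  54  65  75  81 114 142 136 142 141 141 147 147  64  65  63
   68  65  68]
 [ 52 115  45  42  39  46  37  86 139 147 182 177 169 175 151  66 102  83
   71  61  68]
 [ 57 112  41  40  37  38  35  78 143 139 124 139 171 203 158  85 221 186
  158 116  92]
 [ 56 112  42  40  39  26  29  90 137 140 132 152 156 164 145 111 223 225
  222 222 213]
 [ 63 120  34  80 110  83  66  85 141 141 140 158 157 157 139  81 131 143
  183 198 216]
 [ 56 127  30 164 223 211 187 147 151 138 141 162 159 158 142  74  47  58
   84  94 175]
 [ 56 126  36 124 196 213 222 219 125  85 111 129 146 146 145  83  38  46
[... 421 characters left out ...]
 156 114  78  39  37  41
   40  57 214]
 [ 93 123  44  28  18  19  54 150 144 140 142 157 161 156  82  51  46  30
   28  53 219]
 [102 132  85  88  78  71 104 148 140 138 141 157 156 166  92 132 126 109
   90  99 215]
 [ 92 142 142 139 143 141 140 140 139 143 142 156 156 152  98 220 223 220
  221 217 216]
 [101 144 142 144 142 148 145 141 139 140 142 153 157 143  90 192 215 221
  224 222 217]
 [111 142 140 140 141 142 141 140 158 161 152 160 159 142  89 120 129 136
  155 178 204]
 [105 141 136 141 143 142 137 110 150 183 204 204 197 175 120  91  91  95
   98 109 123]
 [111 144 139 140 140 138 139 134 140 147 159 170 182 187 150  93  96  96
   95  95  90]]
exp mark [338.11370255  20.06739687]
```

```bash
python3 - <<'E'
from h import *
c=load("w15"); W=lambda u,v:((u-.7)/1.4+.2,(v-.7)/1.4+.2)
for n,p,z in [("FL",(489,195),.012),("FR",(718,216),.012),("t1",(513,114),.037),("t2",(594,125),.037),("t3",(671,132),.037),("t4",(757,138),.037),("roofL",(510,105),.043),("roofR",(768,134),.043)]: print(n,onz(c,W(*p),z).round(4))
# refine plate front edge numerically: along columns find wood/grey transition
hsv=cv2.cvtColor(c["frame"],cv2.COLOR_BGR2HSV); pts=[]
for u in range(360,505,8):
    col=hsv[130:160,u,1].astype(int); d=np.diff(cv2.GaussianBlur(hsv[130:162,u:u+1,1].astype(np.float32),(1,5),0)[:,0]); k=int(np.argmax(d)); pts.append(onz(c,(u,130+k+.5),.012)[:2])
pts=np.array(pts); p=np.polyfit(pts[:,1],pts[:,0],1); print("front edge x=",p, np.degrees(np.arctan(p[0])),np.abs(np.polyval(p,pts[:,1])-pts[:,0]).max())
for v in (100,110,120,130): # left edge at rows
    r=cv2.GaussianBlur(hsv[v:v+1,340:380,1].astype(np.float32),(5,1),0)[0]; k=int(np.argmin(np.diff(r))); print("left",onz(c,(340+k+.5,v),.012)[:2].round(4))
for v in (130,140,148): 
    r=cv2.GaussianBlur(hsv[v:v+1,500:545,1].astype(np.float32),(5,1),0)[0]; k=int(np.argmax(np.diff(r))); print("right",onz(c,(500+k+.5,v),.012)[:2].round(4))
E
```

```text
FL [0.5053 0.0961 0.012 ]
FR [ 0.4948 -0.1547  0.012 ]
t1 [0.586  0.0869 0.037 ]
t2 [0.5798 0.007  0.037 ]
t3 [ 0.577  -0.0694  0.037 ]
t4 [ 0.5756 -0.155   0.037 ]
roofL [0.5935 0.0922 0.043 ]
roofR [ 0.5795 -0.1601  0.043 ]
front edge x= [0.04644544 0.4998021 ] 2.659216564034822 0.0007014652761713203
left [0.5609 0.0973]
left [0.547  0.0971]
left [0.5328 0.0985]
left [0.5184 0.0983]
right [ 0.5307 -0.1571]
right [ 0.5159 -0.1566]
right [ 0.5039 -0.1553]
```

Emit:
{"op": "drive_tool", "data": {
  "deltas": [
    {"hand": 0.6, "offset": [2, 1.5, -2], "angular": [0, 0, 10]},
    {"hand": 0.6, "offset": [4, 3, -5], "angular": [0, 0, 20]},
    {"hand": 0.6, "offset": [6, 5, -8], "angular": [0, 0, 30]},
    {"hand": 0.6, "offset": [8, 7, -11], "angular": [0, 0, 40]},
    {"hand": 0.6, "offset": [10, 9, -14], "angular": [0, 0, 50]},
    {"hand": 0.6, "offset": [12, 11, -17], "angular": [0, 0, 60]},
    {"hand": 0.6, "offset": [14.7, 11.4, -20], "angular": [0, 0, 70]},
    {"hand": 0.6, "offset": [14.7, 11.4, -23], "angular": [0, 0, 80]}
  ]
}}

```text
time: 58.38
tool_pos: [0.6287, 0.3139, 0.1453]
tcp_rot: [2.351, 2.083, 0.001]
wrist_force: [0.1, -0.1, -0.3]
width: 0.605
```

Emit:
{"op": "drive_tool", "data": {
  "deltas": [
    {"hand": 0.6, "offset": [0, 0, 0], "angular": [0, 0, 1.5]},
    {"hand": 0.6, "offset": [0, 0, 0], "angular": [0, 0, 1.5]},
    {"hand": 0.6, "offset": [0, 0, 0], "angular": [0, 0, 1.5]}
  ]
}}

```text
time: 58.75
tool_pos: [0.6278, 0.3147, 0.1491]
tcp_rot: [2.33, 2.106, 0.006]
wrist_force: [0.7, -0.4, -0.7]
width: 0.6
```

```bash
python3 - <<'E'
from cases import *
s=bot.read_state(); print(s["time"],s["tool_pos"],s["tcp_rot"],s["q"])
c=snap("wrist","w16")
print("fin exp",proj(c,[.627,.313,.052]),"corners",[proj(c,[.624+a*.065*-.101+b*.032*.995,.280-a*.065*.995-b*.032*.101,.022]).round() for a in(-1,1) for b in(-1,1)])
hsv=cv2.cvtColor(c["frame"],cv2.COLOR_BGR2HSV)
E
```

```text
58.75 [0.62778225 0.31470555 0.1491098 ] [2.32978733 2.10585535 0.00559261] [4.29217978e-01 3.68262563e-01 1.62352716e+00 4.13267294e-06
 1.14606928e+00 5.30099985e-01]
fin exp [277.94850704 210.74080758] corners [array([239., 162.]), array([318., 162.]), array([244., 300.]), array([313., 300.])]
```

```bash
python3 - <<'E'
from h import *
c=load("w16"); hsv=cv2.cvtColor(c["frame"],cv2.COLOR_BGR2HSV)
for v in (166,172,178,184):
    m=np.where((hsv[v,:,1]<60)&(hsv[v,:,2]>120))[0]; m=m[(m>200)&(m<360)]; print(v,m.min(),m.max())
for u in (258,279,300):
    m=np.where((hsv[:,u,1]<60)&(hsv[:,u,2]>120))[0]; print(u,m.min())
print("fin cols",[ (lambda m:(m.min(),m.max()) if len(m) else None)(np.where(hsv[v,262:296,2]<60)[0]+262) for v in range(176,230,5)])
E
```

```text
166 242 317
172 242 317
178 242 317
184 243 316
258 0
279 0
300 162
fin cols [None, None, (np.int64(272), np.int64(285)), (np.int64(271), np.int64(286)), (np.int64(271), np.int64(287)), (np.int64(271), np.int64(287)), (np.int64(271), np.int64(287)), (np.int64(271), np.int64(287)), (np.int64(271), np.int64(286)), (np.int64(271), np.int64(286)), None]
```

Emit:
{"op": "drive_tool", "data": {
  "deltas": [
    {"hand": 0.6, "offset": [0, 0, -4], "angular": [0, 0, 0]},
    {"hand": 0.6, "offset": [0, 0, -8], "angular": [0, 0, 0]},
    {"hand": 0.6, "offset": [0, 0, -10.5], "angular": [0, 0, 0]},
    {"hand": 0.6, "offset": [0, 0, -12], "angular": [0, 0, 0]},
    {"hand": 0.6, "offset": [0, 0, -12.3], "angular": [0, 0, 0]},
    {"hand": 0.6, "offset": [0, 0, -12.3], "angular": [0, 0, 0]}
  ]
}}

```text
time: 59.55
tool_pos: [0.6276, 0.3148, 0.0249]
tcp_rot: [2.328, 2.108, 0.003]
wrist_force: [-0.2, -0.4, -0.2]
width: 0.601
```

Emit:
{"op": "drive_tool", "data": {
  "deltas": [
    {"hand": 0, "offset": [0, 0, 0], "angular": [0, 0, 0]},
    {"hand": 0, "offset": [0, 0, 0], "angular": [0, 0, 0]},
    {"hand": 0, "offset": [0, 0, 0], "angular": [0, 0, 0]},
    {"hand": 0, "offset": [0, 0, 0], "angular": [0, 0, 0]},
    {"hand": 0, "offset": [0, 0, 0], "angular": [0, 0, 0]},
    {"hand": 0, "offset": [0, 0, 0], "angular": [0, 0, 0]}
  ],
  "force": 80
}}

```text
time: 60.3
tool_pos: [0.6276, 0.3149, 0.0249]
tcp_rot: [2.328, 2.108, 0.003]
wrist_force: [0.1, -0.6, 5.6]
width: 0.149
```

Emit:
{"op": "drive_tool", "data": {
  "deltas": [
    {"hand": 0, "offset": [0, 0, 3], "angular": [0, 0, 0]},
    {"hand": 0, "offset": [0, 0, 8], "angular": [0, 0, 0]},
    {"hand": 0, "offset": [-2, -3, 13], "angular": [0, 0, 9]},
    {"hand": 0, "offset": [-5, -7, 13.5], "angular": [0, 0, 19]},
    {"hand": 0, "offset": [-8, -11, 13.5], "angular": [0, 0, 29]},
    {"hand": 0, "offset": [-11, -15, 13.5], "angular": [0, 0, 39]},
    {"hand": 0, "offset": [-13.5, -19, 13.5], "angular": [0, 0, 49]},
    {"hand": 0, "offset": [-15.9, -23, 13.5], "angular": [0, 0, 59]}
  ]
}}

```text
time: 61.3
tool_pos: [0.4657, 0.0831, 0.1576]
tcp_rot: [-0.979, -2.984, 0.001]
wrist_force: [0.3, -0.4, -1.5]
width: 0.147
```

Emit:
{"op": "drive_tool", "data": {
  "deltas": [
    {"hand": 0, "offset": [0, -2, 0], "angular": [0, 0, 10]},
    {"hand": 0, "offset": [0, -3.2, 0], "angular": [0, 0, 20]},
    {"hand": 0, "offset": [0, -3.2, 0], "angular": [0, 0, 30]},
    {"hand": 0, "offset": [0, -3.2, -3], "angular": [0, 0, 34]},
    {"hand": 0, "offset": [0, -3.2, -3], "angular": [0, 0, 34]},
    {"hand": 0, "offset": [0, -3.2, -3], "angular": [0, 0, 34]}
  ]
}}

```text
time: 62.05
tool_pos: [0.4673, 0.0524, 0.1285]
tcp_rot: [-0.075, -3.14, 0.0]
wrist_force: [0.7, -0.4, -2.0]
width: 0.145
```

```bash
python3 - <<'E'
from h import *
s=bot.read_state(); print(s["time"],s["tool_pos"],s["tcp_rot"],s["wrist_force"],s["width"],s["q"])
p=s["tcp_rot"]; print("yaw",2*np.degrees(np.arctan2(p[1],p[0]))-90)
c=snap("wrist","w17"); t=snap("scene","s17")
z=s["tool_pos"][2]-.0249+.022; n=s["tool_pos"]
hsv=cv2.cvtColor(c["frame"],cv2.COLOR_BGR2HSV)
print(proj(c,[n[0],n[1],z]))
P=[]
for v in range(150,190,6):
    m=np.where((hsv[v,:,1]<60)&(hsv[v,:,2]>150))[0]; m=m[(m>200)&(m<360)]; print(v,m.min(),m.max()) if len(m) else 0
th=np.radians(-2.66);ex=np.array([np.cos(th),np.sin(th)]);ey=np.array([-ex[1],ex[0]])
d=n[:2]-np.array([.5835,-.032]); print("rack xy of tcp",d@ex,d@ey)
E
```

```text
62.05 [0.4673497  0.05239063 0.1285424 ] [-7.51010067e-02 -3.13985140e+00  1.32114983e-04] [ 0.71305619 -0.38748895 -1.95462859] 0.14459647601908313 [ 5.86737751e-02 -3.52013215e-02  2.13558694e+00 -1.65409185e-05
  1.04205432e+00 -1.46428602e+00]
yaw -272.7403528849626
[280.37119314 268.76387981]
rack xy of tcp -0.11994164090174113 0.07890927086789251
```

Emit:
{"op": "drive_tool", "data": {
  "deltas": [
    {"hand": 0, "offset": [0, 0.1, -3], "angular": [0, 0, 0]},
    {"hand": 0, "offset": [0, 0.1, -5.5], "angular": [0, 0, 0]},
    {"hand": 0, "offset": [0, 0.1, -7.5], "angular": [0, 0, 0]},
    {"hand": 0, "offset": [0, 0.1, -8.6], "angular": [0, 0, 0]},
    {"hand": 0, "offset": [0, 0.1, -9], "angular": [0, 0, 0]},
    {"hand": 0, "offset": [0, 0.1, -9.1], "angular": [0, 0, 0]},
    {"hand": 0, "offset": [0, 0.1, -9.1], "angular": [0, 0, 0]}
  ]
}}

```text
time: 63.02
tool_pos: [0.4684, 0.0534, 0.0383]
tcp_rot: [0.073, 3.139, 0.0]
wrist_force: [-0.3, -0.7, -2.4]
width: 0.144
```

```bash
python3 - <<'E'
from h import *
s=bot.read_state(); print(s["time"],s["tool_pos"],s["wrist_force"],s["torque"],s["width"])
c=snap("wrist","w18")
hsv=cv2.cvtColor(c["frame"],cv2.COLOR_BGR2HSV)
n=s["tool_pos"]; th=np.radians(-2.66);ex=np.array([np.cos(th),np.sin(th)]);ey=np.array([-ex[1],ex[0]])
d=n[:2]-np.array([.5835,-.032]); print("rack xy of tcp",d@ex,d@ey)
# case sides behind tail
for dx in (-.028,-.024,-.02):
    for dy in(-.032,.032): print(proj(c,list(n[:2]+dx*ex+dy*ey)+[.034]).round(1),end=' ')
print()
print(cv2.cvtColor(c["frame"],6)[160:200:4,225:335:3])
E
```

```text
63.025 [0.46839315 0.05343223 0.03829782] [-0.33983332 -0.74716971 -2.40055726] [-0.00018129  0.09507768  0.03755059] 0.144288654502282
rack xy of tcp -0.11894765377208953 0.07999817221298663
[211.5 213.5] [349.3 213.5] [212.1 221.5] [348.7 221.6] [212.6 229.4] [348.2 229.5] 
[[71 75 74 77 73 72 71 67 74 69 64 73 70 68 69 71 70 88 82 86 85 86 80 83
  83 86 87 82 86 88 89 89 90 88 92 88 84]
 [62 67 70 70 74 75 73 71 74 68 69 69 72 69 68 65 69 83 86 82 80 88 85 82
  85 84 84 90 88 92 91 87 88 85 91 87 91]
 [73 75 75 73 73 78 72 77 71 74 75 76 76 73 75 78 79 90 87 84 89 91 90 87
  87 88 89 92 85 91 91 91 90 88 95 86 87]
 [73 79 74 77 71 70 74 75 72 74 72 73 71 73 77 71 73 88 89 89 93 89 91 86
  85 86 87 84 87 94 90 87 84 86 93 87 85]
 [73 75 69 76 69 75 76 72 72 74 72 71 73 67 69 72 75 79 84 87 84 92 88 89
  84 92 86 88 84 82 88 84 85 88 86 85 85]
 [67 71 71 72 73 68 70 75 79 80 79 76 71 73 69 70 72 78 86 90 89 89 87 86
  82 87 90 88 85 86 87 87 86 87 83 83 88]
 [73 78 69 74 73 74 72 74 73 72 78 72 71 76 74 74 69 81 85 86 86 85 86 89
  83 85 85 83 82 83 84 81 84 81 84 83 80]
 [76 70 73 75 74 67 64 64 68 66 66 77 69 72 65 71 69 68 72 81 90 84 86 87
  89 81 89 86 87 85 81 80 82 84 80 82 79]
 [68 69 72 64 70 71 73 70 68 70 67 64 68 67 65 63 67 71 68 82 91 89 90 89
  88 89 89 89 86 85 84 86 81 87 87 88 81]
 [71 74 65 69 72 68 71 73 73 75 70 72 71 71 72 74 73 74 71 88 89 83 89 84
  84 87 83 81 81 85 78 84 89 84 85 89 84]]
```

Emit:
{"op": "drive_tool", "data": {
  "deltas": [
    {"hand": 0, "offset": [0.8, -0.04, -0.04], "angular": [0, 0, 0]},
    {"hand": 0, "offset": [1.6, -0.07, -0.04], "angular": [0, 0, 0]},
    {"hand": 0, "offset": [2.4, -0.11, -0.04], "angular": [0, 0, 0]},
    {"hand": 0, "offset": [3.2, -0.15, -0.04], "angular": [0, 0, 0]},
    {"hand": 0, "offset": [4, -0.19, -0.04], "angular": [0, 0, 0]}
  ]
}}

```text
time: 63.7
tool_pos: [0.5083, 0.0514, 0.0371]
tcp_rot: [-0.074, -3.141, 0.0]
wrist_force: [-0.1, 0.6, -2.3]
width: 0.148
```

Emit:
{"op": "drive_tool", "data": {
  "deltas": [
    {"hand": 0, "offset": [0.8, -0.04, -0.03], "angular": [0, 0, 0]},
    {"hand": 0, "offset": [1.6, -0.07, -0.03], "angular": [0, 0, 0]},
    {"hand": 0, "offset": [2.4, -0.11, -0.03], "angular": [0, 0, 0]},
    {"hand": 0, "offset": [3, -0.14, -0.03], "angular": [0, 0, 0]},
    {"hand": 0, "offset": [3, -0.14, -0.03], "angular": [0, 0, 0]}
  ]
}}

```text
time: 64.32
tool_pos: [0.5386, 0.05, 0.0369]
tcp_rot: [0.073, 3.14, -0.0]
wrist_force: [1.1, 0.2, -1.3]
width: 0.15
```

Emit:
{"op": "drive_tool", "data": {
  "deltas": [
    {"hand": 0, "offset": [0.3, -0.01, 0], "angular": [0, 0, 0]},
    {"hand": 0, "offset": [0.5, -0.02, 0], "angular": [0, 0, 0]},
    {"hand": 0, "offset": [0.6, -0.03, 0], "angular": [0, 0, 0]},
    {"hand": 0, "offset": [0.6, -0.03, 0], "angular": [0, 0, 0]}
  ]
}}

```text
time: 64.82
tool_pos: [0.5436, 0.0498, 0.0369]
tcp_rot: [-0.073, -3.141, -0.0]
wrist_force: [-2.7, 0.3, 1.6]
width: 0.147
```

Emit:
{"op": "drive_tool", "data": {
  "deltas": [
    {"hand": 0, "offset": [0.1, 0, 0], "angular": [0, 0, 0]},
    {"hand": 0, "offset": [0.2, -0.01, 0], "angular": [0, 0, 0]},
    {"hand": 0, "offset": [0.2, -0.01, 0], "angular": [0, 0, 0]}
  ]
}}

```text
time: 65.2
tool_pos: [0.5447, 0.0497, 0.0369]
tcp_rot: [-0.073, -3.139, -0.0]
wrist_force: [-6.1, 1.1, 6.2]
width: 0.148
```

Emit:
{"op": "drive_tool", "data": {
  "deltas": [
    {"hand": 0, "offset": [0.1, 0, 0], "angular": [0, 0, 0]},
    {"hand": 0, "offset": [0.2, -0.01, 0], "angular": [0, 0, 0]},
    {"hand": 0, "offset": [0.2, -0.01, 0], "angular": [0, 0, 0]}
  ]
}}

```text
time: 65.58
tool_pos: [0.5447, 0.0498, 0.0369]
tcp_rot: [-0.073, -3.134, 0.0]
wrist_force: [-12.7, 0.3, 12.5]
width: 0.156
```

Emit:
{"op": "drive_tool", "data": {
  "deltas": [
    {"hand": 0, "offset": [-0.1, 0, 0], "angular": [0, 0, 0]},
    {"hand": 0.35, "offset": [-0.1, 0, 0], "angular": [0, 0, 0]},
    {"hand": 0.35, "offset": [-0.1, 0, 0], "angular": [0, 0, 0]},
    {"hand": 0.35, "offset": [-0.1, 0, 0], "angular": [0, 0, 0]},
    {"hand": 0.35, "offset": [-0.1, 0, 3], "angular": [0, 0, 0]},
    {"hand": 0.35, "offset": [-0.1, 0, 9], "angular": [0, 0, 0]},
    {"hand": 0.6, "offset": [-2, 3, 15], "angular": [0, 0, -9]},
    {"hand": 0.6, "offset": [-4, 8, 18], "angular": [0, 0, -18]}
  ]
}}

```text
time: 66.58
tool_pos: [0.5112, 0.1253, 0.2176]
tcp_rot: [0.576, 3.083, 0.003]
wrist_force: [1.3, 0.7, -1.0]
width: 0.598
```

Emit:
{"op": "drive_tool", "data": {
  "deltas": [
    {"hand": 0.6, "offset": [-2, 5, 0], "angular": [0, 0, -10]},
    {"hand": 0.6, "offset": [-4, 10, 0], "angular": [0, 0, -20]},
    {"hand": 0.6, "offset": [-6, 14, 0], "angular": [0, 0, -30]},
    {"hand": 0.6, "offset": [-8, 18, 0], "angular": [0, 0, -40]},
    {"hand": 0.6, "offset": [-9.9, 21.1, -2], "angular": [0, 0, -50]},
    {"hand": 0.6, "offset": [-9.9, 21.1, -4], "angular": [0, 0, -60]},
    {"hand": 0.6, "offset": [-9.9, 21.1, -6], "angular": [0, 0, -62]},
    {"hand": 0.6, "offset": [-9.9, 21.1, -6], "angular": [0, 0, -62]}
  ]
}}

```text
time: 67.58
tool_pos: [0.4092, 0.3356, 0.152]
tcp_rot: [-2.074, -2.359, 0.006]
wrist_force: [-0.4, -0.1, 0.2]
width: 0.598
```

```bash
python3 - <<'E'
from h import *
s=bot.read_state(); print(s["time"],s["tool_pos"],s["tcp_rot"],s["wrist_force"])
p=s["tcp_rot"]; print("yaw",2*np.degrees(np.arctan2(p[1],p[0]))-90)
t=snap("scene","s19"); tp=snap("top","t19")
import ptr; print(ptr.shift("s19"),ptr.shift("t19","top0"))
c=snap("wrist","w19"); a=np.radians(-82.85);ex=np.array([np.cos(a),np.sin(a)]);ey=np.array([-ex[1],ex[0]])
print("fin exp",proj(c,[.408,.341,.052]),"corners",[proj(c,list(np.array([.412,.308])+i*.065*ex+j*.032*ey)+[.022]).round() for i in(-1,1) for j in(-1,1)])
hsv=cv2.cvtColor(c["frame"],cv2.COLOR_BGR2HSV)
for v in range(150,200,6):
    m=np.where((hsv[v,:,1]<60)&(hsv[v,:,2]>120))[0]; m=m[(m>200)&(m<360)]; print(v,(m.min(),m.max()) if len(m) else 0)
for u in (258,270,290,300):
    m=np.where((hsv[:,u,1]<60)&(hsv[:,u,2]>120))[0]; m=m[m>120]; print(u,m.min() if len(m) else 0)
print("fin",[ (lambda m:(m.min(),m.max()) if len(m) else None)(np.where(hsv[v,250:306,2]<60)[0]+250) for v in range(176,235,5)])
E
```

```text
67.575 [0.40918843 0.33560731 0.15204664] [-2.07359391 -2.35905299  0.00585106] [-0.42662079 -0.05947739  0.17654575]
yaw -352.63056724396773
(array([-4.25,  2.  ]), 0.7730211615562439, np.float64(12.920155120714062), array([-0.32037257,  0.17086709])) (array([ 0.25, -4.5 ]), 0.851273775100708, np.float64(13.234871253118328), array([ 0.02032908, -0.33992477]))
fin exp [276.43717783 199.93751456] corners [array([238., 152.]), array([316., 152.]), array([243., 290.]), array([310., 290.])]
150 0
156 (np.int64(242), np.int64(315))
162 (np.int64(243), np.int64(314))
168 (np.int64(243), np.int64(314))
174 (np.int64(243), np.int64(314))
180 (np.int64(243), np.int64(314))
186 (np.int64(243), np.int64(313))
192 (np.int64(244), np.int64(310))
198 (np.int64(244), np.int64(310))
258 152
270 152
290 152
300 152
fin [(np.int64(270), np.int64(283)), (np.int64(269), np.int64(284)), (np.int64(268), np.int64(284)), (np.int64(268), np.int64(284)), (np.int64(269), np.int64(284)), (np.int64(269), np.int64(284)), (np.int64(269), np.int64(284)), (np.int64(269), np.int64(284)), None, None, None, None]
```

Emit:
{"op": "drive_tool", "data": {
  "deltas": [
    {"hand": 0.6, "offset": [-0.1, 0.55, -4], "angular": [0, 0, 0]},
    {"hand": 0.6, "offset": [-0.1, 0.55, -8], "angular": [0, 0, 0]},
    {"hand": 0.6, "offset": [-0.1, 0.55, -10.5], "angular": [0, 0, 0]},
    {"hand": 0.6, "offset": [-0.1, 0.55, -12], "angular": [0, 0, 0]},
    {"hand": 0.6, "offset": [-0.1, 0.55, -12.6], "angular": [0, 0, 0]},
    {"hand": 0.6, "offset": [-0.1, 0.55, -12.6], "angular": [0, 0, 0]}
  ]
}}

```text
time: 68.47
tool_pos: [0.41, 0.3422, 0.0286]
tcp_rot: [2.075, 2.359, 0.002]
wrist_force: [0.5, 0.3, 0.5]
width: 0.601
```

Emit:
{"op": "drive_tool", "data": {
  "deltas": [
    {"hand": 0, "offset": [0, 0, 0], "angular": [0, 0, 0]},
    {"hand": 0, "offset": [0, 0, 0], "angular": [0, 0, 0]},
    {"hand": 0, "offset": [0, 0, 0], "angular": [0, 0, 0]},
    {"hand": 0, "offset": [0, 0, 0], "angular": [0, 0, 0]},
    {"hand": 0, "offset": [0, 0, 0], "angular": [0, 0, 0]},
    {"hand": 0, "offset": [0, 0, 0], "angular": [0, 0, 0]}
  ],
  "force": 80
}}

```text
time: 69.22
tool_pos: [0.4101, 0.3425, 0.0291]
tcp_rot: [2.075, 2.359, 0.003]
wrist_force: [-0.2, 0.7, 6.1]
width: 0.146
```

Emit:
{"op": "drive_tool", "data": {
  "deltas": [
    {"hand": 0, "offset": [0, 0, 3], "angular": [0, 0, 0]},
    {"hand": 0, "offset": [0, 0, 8], "angular": [0, 0, 0]},
    {"hand": 0, "offset": [1, -3, 13], "angular": [0, 0, 9]},
    {"hand": 0, "offset": [2, -8, 13.5], "angular": [0, 0, 19]},
    {"hand": 0, "offset": [3, -13, 13.5], "angular": [0, 0, 29]},
    {"hand": 0, "offset": [4, -18, 13.5], "angular": [0, 0, 39]},
    {"hand": 0, "offset": [5, -23, 13.5], "angular": [0, 0, 49]},
    {"hand": 0, "offset": [5.5, -28, 13.5], "angular": [0, 0, 59]}
  ]
}}

```text
time: 70.22
tool_pos: [0.464, 0.0633, 0.1625]
tcp_rot: [-0.653, -3.073, 0.0]
wrist_force: [-0.1, 0.3, -2.2]
width: 0.145
```

Emit:
{"op": "drive_tool", "data": {
  "deltas": [
    {"hand": 0, "offset": [0, -4, 0], "angular": [0, 0, 9]},
    {"hand": 0, "offset": [0, -7, 0], "angular": [0, 0, 19]},
    {"hand": 0, "offset": [0, -8.9, 0], "angular": [0, 0, 20.9]},
    {"hand": 0, "offset": [0, -8.9, -3], "angular": [0, 0, 20.9]},
    {"hand": 0, "offset": [0, -8.9, -3], "angular": [0, 0, 20.9]},
    {"hand": 0, "offset": [0, -8.9, -3], "angular": [0, 0, 20.9]}
  ]
}}

```text
time: 70.97
tool_pos: [0.4641, -0.0238, 0.1331]
tcp_rot: [-0.093, -3.14, -0.0]
wrist_force: [-0.3, -0.0, -1.4]
width: 0.146
```

```bash
cat > rk.py <<'E'
from h import *
s=bot.read_state(); print(s["time"],s["tool_pos"],s["wrist_force"],s["width"])
p=s["tcp_rot"]; print("yaw",2*np.degrees(np.arctan2(p[1],p[0]))-90)
n=s["tool_pos"]; th=np.radians(-2.66);ex=np.array([np.cos(th),np.sin(th)]);ey=np.array([-ex[1],ex[0]])
d=n[:2]-np.array([.5835,-.032]); print("rack xy of tcp",d@ex,d@ey)
E
python3 rk.py
```

```text
70.975 [ 0.46406527 -0.02381596  0.13307083] [-3.23341435e-01 -7.79042785e-04 -1.36795009e+00] 0.14567939116628492
yaw -273.3939149492783
rack xy of tcp -0.11968585868994995 0.0026323654675231506
```

Emit:
{"op": "drive_tool", "data": {
  "deltas": [
    {"hand": 0, "offset": [0, -0.26, -3], "angular": [0, 0, 0.6]},
    {"hand": 0, "offset": [0, -0.26, -5.5], "angular": [0, 0, 0.6]},
    {"hand": 0, "offset": [0, -0.26, -7.5], "angular": [0, 0, 0.6]},
    {"hand": 0, "offset": [0, -0.26, -8.6], "angular": [0, 0, 0.6]},
    {"hand": 0, "offset": [0, -0.26, -9], "angular": [0, 0, 0.6]},
    {"hand": 0, "offset": [0, -0.26, -9.15], "angular": [0, 0, 0.6]},
    {"hand": 0, "offset": [0, -0.26, -9.15], "angular": [0, 0, 0.6]}
  ]
}}

```text
time: 71.85
tool_pos: [0.4649, -0.0266, 0.0421]
tcp_rot: [0.077, 3.139, -0.0]
wrist_force: [-0.3, -0.3, -1.2]
width: 0.146
```

```bash
python3 rk.py
```

```text
71.85 [ 0.46494426 -0.02661883  0.04214576] [-0.26496559 -0.26857574 -1.23789006] 0.14557596517073892
yaw 87.19533959706484
rack xy of tcp -0.11867773428436937 -0.00012669230458727188
```

Emit:
{"op": "drive_tool", "data": {
  "deltas": [
    {"hand": 0, "offset": [0.8, -0.04, -0.04], "angular": [0, 0, 0]},
    {"hand": 0, "offset": [1.6, -0.07, -0.04], "angular": [0, 0, 0]},
    {"hand": 0, "offset": [2.4, -0.11, -0.04], "angular": [0, 0, 0]},
    {"hand": 0, "offset": [3.2, -0.15, -0.04], "angular": [0, 0, 0]},
    {"hand": 0, "offset": [4, -0.19, -0.04], "angular": [0, 0, 0]}
  ]
}}

```text
time: 72.47
tool_pos: [0.5044, -0.0285, 0.0411]
tcp_rot: [-0.077, -3.139, 0.0]
wrist_force: [-2.6, -0.1, 2.7]
width: 0.145
```

Emit:
{"op": "drive_tool", "data": {
  "deltas": [
    {"hand": 0, "offset": [0.8, -0.04, -0.03], "angular": [0, 0, 0]},
    {"hand": 0, "offset": [1.6, -0.07, -0.03], "angular": [0, 0, 0]},
    {"hand": 0, "offset": [2.4, -0.11, -0.03], "angular": [0, 0, 0]},
    {"hand": 0, "offset": [3, -0.14, -0.03], "angular": [0, 0, 0]},
    {"hand": 0, "offset": [3, -0.14, -0.03], "angular": [0, 0, 0]}
  ]
}}

```text
time: 73.1
tool_pos: [0.5355, -0.03, 0.0411]
tcp_rot: [0.077, 3.139, -0.0]
wrist_force: [-0.3, -1.1, 2.0]
width: 0.147
```

Emit:
{"op": "drive_tool", "data": {
  "deltas": [
    {"hand": 0, "offset": [0.2, -0.01, 0], "angular": [0, 0, 0]},
    {"hand": 0, "offset": [0.4, -0.02, 0], "angular": [0, 0, 0]},
    {"hand": 0, "offset": [0.5, -0.02, 0], "angular": [0, 0, 0]},
    {"hand": 0, "offset": [0.5, -0.02, 0], "angular": [0, 0, 0]}
  ]
}}

```text
time: 73.6
tool_pos: [0.5381, -0.0301, 0.0412]
tcp_rot: [-0.077, -3.138, -0.0]
wrist_force: [-6.6, 0.7, 9.0]
width: 0.146
```

Emit:
{"op": "drive_tool", "data": {
  "deltas": [
    {"hand": 0, "offset": [0.1, 0, 0], "angular": [0, 0, 0]},
    {"hand": 0, "offset": [0.2, -0.01, 0], "angular": [0, 0, 0]},
    {"hand": 0, "offset": [0.2, -0.01, 0], "angular": [0, 0, 0]}
  ]
}}

```text
time: 73.97
tool_pos: [0.5401, -0.0301, 0.0411]
tcp_rot: [-0.077, -3.138, -0.0]
wrist_force: [-6.6, -0.6, 8.8]
width: 0.146
```

Emit:
{"op": "drive_tool", "data": {
  "deltas": [
    {"hand": 0, "offset": [0.1, 0, 0], "angular": [0, 0, 0]},
    {"hand": 0, "offset": [0.2, -0.01, 0], "angular": [0, 0, 0]},
    {"hand": 0, "offset": [0.2, -0.01, 0], "angular": [0, 0, 0]}
  ]
}}

```text
time: 74.35
tool_pos: [0.5416, -0.0302, 0.0411]
tcp_rot: [-0.077, -3.137, -0.0]
wrist_force: [-8.6, 0.1, 10.2]
width: 0.148
```

Emit:
{"op": "drive_tool", "data": {
  "deltas": [
    {"hand": 0, "offset": [0.1, 0, 0], "angular": [0, 0, 0]},
    {"hand": 0, "offset": [0.2, -0.01, 0], "angular": [0, 0, 0]},
    {"hand": 0, "offset": [0.2, -0.01, 0], "angular": [0, 0, 0]}
  ]
}}

```text
time: 74.72
tool_pos: [0.5416, -0.0302, 0.0411]
tcp_rot: [-0.077, -3.133, -0.0]
wrist_force: [-14.4, -0.1, 16.7]
width: 0.143
```

Emit:
{"op": "drive_tool", "data": {
  "deltas": [
    {"hand": 0, "offset": [-0.1, 0, 0], "angular": [0, 0, 0]},
    {"hand": 0.35, "offset": [-0.1, 0, 0], "angular": [0, 0, 0]},
    {"hand": 0.35, "offset": [-0.1, 0, 0], "angular": [0, 0, 0]},
    {"hand": 0.35, "offset": [-0.1, 0, 0], "angular": [0, 0, 0]},
    {"hand": 0.35, "offset": [-0.1, 0, 3], "angular": [0, 0, 0]},
    {"hand": 0.35, "offset": [-0.1, 0, 9], "angular": [0, 0, 0]},
    {"hand": 0.35, "offset": [0, 3, 15], "angular": [0, 0, 0]},
    {"hand": 0.35, "offset": [2, 8, 16], "angular": [0, 0, 0]}
  ]
}}

```text
time: 75.72
tool_pos: [0.5682, 0.0491, 0.2063]
tcp_rot: [0.082, 3.131, 0.0]
wrist_force: [0.9, 0.4, 0.3]
width: 0.349
```

Emit:
{"op": "drive_tool", "data": {
  "deltas": [
    {"hand": 0.35, "offset": [4, 4, 0], "angular": [0, 0, 0]},
    {"hand": 0.35, "offset": [5, 6, 0], "angular": [0, 0, 0]},
    {"hand": 0.35, "offset": [5, 6, 0], "angular": [0, 0, 0]},
    {"hand": 0.35, "offset": [5, 6, 0], "angular": [0, 0, 0]}
  ]
}}

```text
time: 76.22
tool_pos: [0.6142, 0.1088, 0.1999]
tcp_rot: [-0.077, -3.139, 0.001]
wrist_force: [0.3, -0.3, 0.6]
width: 0.353
```

```bash
python3 - <<'E'
from h import *
s=bot.read_state(); print(s["time"],s["tool_pos"])
c=snap("wrist","w20"); print(proj(c,[.657,.132,.038]),proj(c,[.545,.05,.06]),proj(c,[.541,-.03,.06]))
t=snap("scene","s20"); tp=snap("top","t20")
import ptr; print(ptr.shift("s20"))
E
```

```text
76.225 [0.6142281  0.10876894 0.19986479]
[306.39630732 227.50243258] [204.49197252 114.24195075] [106.34708936 114.09104348]
(array([-4.25,  2.  ]), 0.7703903913497925, np.float64(12.920155120714062), array([-0.32037257,  0.17086709]))
```

Emit:
{"op": "drive_tool", "data": {
  "deltas": [
    {"hand": 0.35, "offset": [-5, -5, 5], "angular": [0, 0, 0]},
    {"hand": 0.35, "offset": [-10, -10, 10], "angular": [0, 0, 0]},
    {"hand": 0.35, "offset": [-15, -15, 10], "angular": [0, 0, 0]},
    {"hand": 0.35, "offset": [-15, -20, 10], "angular": [0, 0, 0]},
    {"hand": 0.35, "offset": [-15, -26, 10], "angular": [0, 0, 0]},
    {"hand": 0.35, "offset": [-15, -26, 10], "angular": [0, 0, 0]},
    {"hand": 0.35, "offset": [-15, -26, 10], "angular": [0, 0, 0]}
  ]
}}

```text
time: 77.25
tool_pos: [0.4642, -0.1525, 0.301]
tcp_rot: [0.085, 3.14, -0.001]
wrist_force: [0.1, 0.7, 0.5]
width: 0.353
```

```bash
python3 - <<'E'
from h import *
s=bot.read_state(); print(s["time"],s["tool_pos"])
c=snap("wrist","w21"); w=load("w20")
a=proj(w,[.657,.132,.038]).astype(int); print(a)
x0=np.clip(a[0]-30,0,500);y0=np.clip(a[1]-20,0,380); print(x0,y0)
A=cv2.resize(w["frame"][y0:y0+40,x0:x0+60],(450,300),interpolation=cv2.INTER_CUBIC)
B=cv2.resize(w["frame"],(350,262)); B=cv2.copyMakeBorder(B,0,38,0,0,0)
C=cv2.resize(c["frame"],(400,300))
T=load("top0")["frame"]; T=load("t20")["frame"][220:295,300:400]; D=cv2.resize(T,(400,300),interpolation=cv2.INTER_CUBIC)
cv2.imwrite("pics/fin.png",np.vstack([np.hstack([A,B]),np.hstack([C,D])]))
E
```

```text
77.25 [ 0.46422381 -0.15249008  0.30104898]
[306 227]
276 207
```

View pics/fin.png

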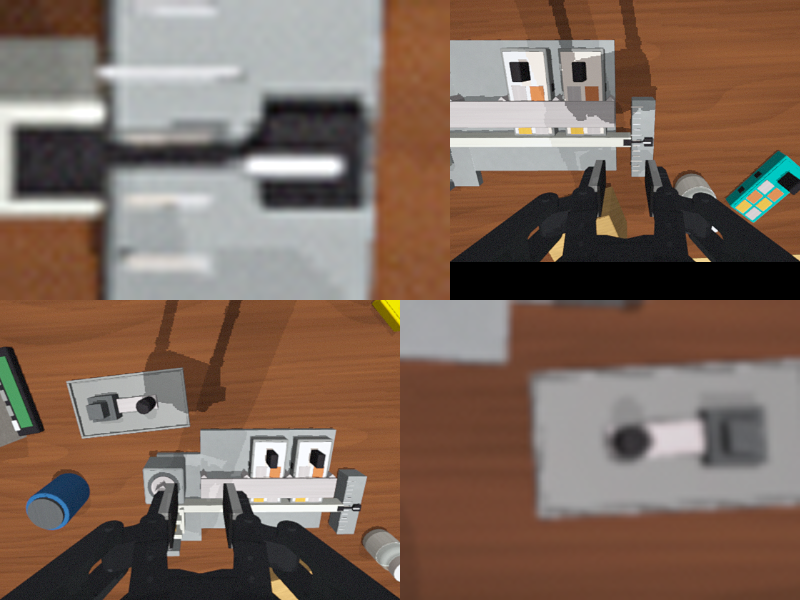

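The last view shows both cases in their slots with their noses at the stop, and the crank flat in its tray. The needle reads level with the wedge: an apparent -1.4 mm in this oblique view, which parallax to the raised white line brings to about 0. Handing in.

```bash
python3 -c "
from h import *
a=load('sc0')['frame'].astype(int);b=load('s20')['frame'].astype(int)
for n,(x0,y0,x1,y1) in dict(jar=(245,300,280,342),carton=(175,243,237,305),filter=(183,120,213,156)).items(): print(n,abs(a-b)[y0:y1,x0:x1].mean().round(1))
print(bot.finish_job())"
```

```text
jar 6.1
carton 7.8
filter 5.3
the job is handed in; nothing more can be done
None
```

I've handed the job in. By my checks the stop is set, the crank is back in its tray, and the two cases I found are home in their slots. No verdict is reported.

**What I did**
- **Crank:** I fitted it on the shaft and wound the stop back to about 8 mm past the mark. I then wound it clockwise to the mark, arriving from the far side, and laid the crank back in the tray.
- **First winding fell short:** I had misread the marker clip's corner as the wedge tip, so the first wind back went only about 2 mm past the mark. A closer view showed this, and I rewound with the crank still on.
- **Cases:** I slid the two white cases into the left and middle slots and pressed each against the stop with about 13 N. I saw no third case.

**Last checks**
- **Pointer:** The best estimate is about -0.3 mm. It comes from a near-overhead view at +2.8 mm, less the final 50° turn. Two oblique views read about -1.3 mm, which I put down to parallax. All are within 3 mm.
- **Stop:** The scene camera showed no movement of the stop after the cases went in, beyond about 0.15 mm of measurement noise. I did not measure the nut directly; that it bears on the front lug follows from the last turn being clockwise and the stop holding against the push.
- **Crank and cases:** The final picture shows the crank flat in its tray, the cases straight, and their noses at the stop.
- **Loose objects:** The scene images of the jar, carton and oil filter differ only slightly from the start, so they look unmoved. I saw no sign that the calculator moved, but I did not compare it numerically.

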